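# Change the sample jars on a three-place stirrer

### The job

Switch the stirrer off with its lever, slide each spent jar off its rail and stand it in the steel tray, then slide every fresh jar standing on the bench onto a rail of its own, any one, until it is fully home and the detent holds it, and only then switch the stirrer to run again. The jars are thin glass: handle them with a light grip, squeezing or pushing with no more than about 35 N per finger, and never touch one while the lever is at run. Leave the bottle, pot and spatula where they are.

Things in the scene. Friction and masses are not known exactly. Their poses are not given: they have to be found in the camera images.
- stirrer: flat white stirrer, fixed: plate 200 (x) x 265 (y) x 18 mm high, on it three aluminium shoe rails along x at y = -85, 0, +85 mm, open at the -x end; grey control pod 150 x 84 x 20 mm at y = 176. Origin: centre of the plate's underside; x: the way jars slide on, away from the robot. Set a jar square and upright on a rail's open apron (jar centre x = -62), then slide it to +x
- lane1 (a point): home of the rail at y = -85: where a jar's origin lies when fully home, on the plate's top (z = 18), at stirrer x = 50; axes as the stirrer's. Along each rail: open apron x = -95 to -13 between flared walls 9 mm high, clear width 78 narrowing to 60 mm; then two lips, top 12 mm above the plate, 48 mm apart, 9 mm free under them, overhang the foot; stop 3 mm beyond home
- lane2 (a point): home of the middle rail, y = 0, like lane1. Detent on each rail: a sprung steel bar across the floor at home springs into the groove under the foot; 8 to 18 N of push or pull passes it. A jar 7 mm or more short of home is not held. A jar pulled back until its centre is at stirrer x = -55 or less is clear of the lips and can be lifted
- lane3 (a point): home of the rail at y = +85, next to the pod, like lane1 and lane2
- run_lever (a joint): stirrer's run lever, an 80 mm steel lever with a black ball (26 mm across) on the pod, hinged about the stirrer's y axis. 0 rad: leaning 0.5 rad towards the stirrer's -x (robot side), OFF; 1 rad: leaning 0.5 rad towards +x, RUN. Stays where it is left; about 1 N at the ball moves it
- run_lever_tip (a point): centre of the lever's ball; the hinge axis lies at stirrer x = 0, y = 178, z = 42 mm, the ball 80 mm from it (about 112 mm above the bench at either end of its swing)
- fresh1: fresh jar on the bench (may be absent): square amber-glass body 42 x 42 mm, 7 to 60 mm above its underside, round white cap 36 mm across up to 74 mm, on a square white foot 56 x 56 x 7 mm parallel to the body; fits a rail in any quarter turn (grooves 15 mm wide, 3 deep, both ways under the foot). 0.2 to 0.33 kg, thin glass: at most 35 N per finger. Origin: centre of the underside, z up
- fresh2: another fresh jar like fresh1 (may be absent); origin: centre of the underside, z up
- fresh3: another fresh jar like fresh1 (may be absent); origin: centre of the underside, z up
- spent1: spent jar, same shape, size and weight as the fresh jars, at first home on the rail of lane1, held by the detent (one or two of the three spent jars are present). Origin: centre of the underside, z up.
- spent2: spent jar, same shape, size and weight as the fresh jars, at first home on the rail of lane2, held by the detent (one or two of the three spent jars are present). Origin: centre of the underside, z up.
- spent3: spent jar, same shape, size and weight as the fresh jars, at first home on the rail of lane3, held by the detent (one or two of the three spent jars are present). Origin: centre of the underside, z up.
- tray: steel return tray, fixed on the bench, 200 (x) x 112 (y) mm outside, 16 mm high, walls 4 mm, floor 4 mm. Origin: centre of the underside; sides along x and y
- bottle: round white plastic bottle, 64 mm across, 130 mm high, bystander; origin: centre of the underside
- pot: small steel pot, 100 mm across, 60 mm high, bystander; origin: centre of the underside
- spatula: spatula with a black handle, 200 mm long, lying on the bench, bystander; origin: below its middle, x towards the blade

How it is judged:
On the way, in this order (a step that is already met when the one before it is completed fails the run):
1. the lever is switched to off (value of joint run_lever below 0.15 rad), for 0.2 s.
2. with the lever off, each spent jar stands in the tray and every fresh jar is home on a rail (((x of fresh1 in the frame of lane1 between -0.004 and 0.004 m and y of fresh1 in the frame of lane1 between -0.004 and 0.004 m and z of fresh1 in the frame of lane1 between -0.003 and 0.004 m) or (x of fresh1 in the frame of lane2 between -0.004 and 0.004 m and y of fresh1 in the frame of lane2 between -0.004 and 0.004 m and z of fresh1 in the frame of lane2 between -0.003 and 0.004 m) or (x of fresh1 in the frame of lane3 between -0.004 and 0.004 m and y of fresh1 in the frame of lane3 between -0.004 and 0.004 m and z of fresh1 in the frame of lane3 between -0.003 and 0.004 m)) and ((x of fresh2 in the frame of lane1 between -0.004 and 0.004 m and y of fresh2 in the frame of lane1 between -0.004 and 0.004 m and z of fresh2 in the frame of lane1 between -0.003 and 0.004 m) or (x of fresh2 in the frame of lane2 between -0.004 and 0.004 m and y of fresh2 in the frame of lane2 between -0.004 and 0.004 m and z of fresh2 in the frame of lane2 between -0.003 and 0.004 m) or (x of fresh2 in the frame of lane3 between -0.004 and 0.004 m and y of fresh2 in the frame of lane3 between -0.004 and 0.004 m and z of fresh2 in the frame of lane3 between -0.003 and 0.004 m)) and ((x of fresh3 in the frame of lane1 between -0.004 and 0.004 m and y of fresh3 in the frame of lane1 between -0.004 and 0.004 m and z of fresh3 in the frame of lane1 between -0.003 and 0.004 m) or (x of fresh3 in the frame of lane2 between -0.004 and 0.004 m and y of fresh3 in the frame of lane2 between -0.004 and 0.004 m and z of fresh3 in the frame of lane2 between -0.003 and 0.004 m) or (x of fresh3 in the frame of lane3 between -0.004 and 0.004 m and y of fresh3 in the frame of lane3 between -0.004 and 0.004 m and z of fresh3 in the frame of lane3 between -0.003 and 0.004 m)) and x of spent1 in the frame of tray between -0.07 and 0.07 m and y of spent1 in the frame of tray between -0.028 and 0.028 m and angle between each of spent1, spent2, spent3's own z axis and vertical below 0.1 rad and height (world z) of each of spent1, spent2, spent3 below 0.012 m and x of spent2 in the frame of tray between -0.07 and 0.07 m and y of spent2 in the frame of tray between -0.028 and 0.028 m and x of spent3 in the frame of tray between -0.07 and 0.07 m and y of spent3 in the frame of tray between -0.028 and 0.028 m and value of joint run_lever below 0.3 rad), for 0.2 s.
3. the lever is switched to run (value of joint run_lever above 0.85 rad), for 0.2 s.
At the end, for the whole second after the job is handed in: each spent jar stands flat in the tray (centre within 70 mm of the tray's along it, 28 mm across), each fresh jar is home on a rail (within 4 mm of a lane's home position, flat on the plate), the lever is at run (above 0.85 rad) and all is at rest (((x of fresh1 in the frame of lane1 between -0.004 and 0.004 m and y of fresh1 in the frame of lane1 between -0.004 and 0.004 m and z of fresh1 in the frame of lane1 between -0.003 and 0.004 m) or (x of fresh1 in the frame of lane2 between -0.004 and 0.004 m and y of fresh1 in the frame of lane2 between -0.004 and 0.004 m and z of fresh1 in the frame of lane2 between -0.003 and 0.004 m) or (x of fresh1 in the frame of lane3 between -0.004 and 0.004 m and y of fresh1 in the frame of lane3 between -0.004 and 0.004 m and z of fresh1 in the frame of lane3 between -0.003 and 0.004 m)) and ((x of fresh2 in the frame of lane1 between -0.004 and 0.004 m and y of fresh2 in the frame of lane1 between -0.004 and 0.004 m and z of fresh2 in the frame of lane1 between -0.003 and 0.004 m) or (x of fresh2 in the frame of lane2 between -0.004 and 0.004 m and y of fresh2 in the frame of lane2 between -0.004 and 0.004 m and z of fresh2 in the frame of lane2 between -0.003 and 0.004 m) or (x of fresh2 in the frame of lane3 between -0.004 and 0.004 m and y of fresh2 in the frame of lane3 between -0.004 and 0.004 m and z of fresh2 in the frame of lane3 between -0.003 and 0.004 m)) and ((x of fresh3 in the frame of lane1 between -0.004 and 0.004 m and y of fresh3 in the frame of lane1 between -0.004 and 0.004 m and z of fresh3 in the frame of lane1 between -0.003 and 0.004 m) or (x of fresh3 in the frame of lane2 between -0.004 and 0.004 m and y of fresh3 in the frame of lane2 between -0.004 and 0.004 m and z of fresh3 in the frame of lane2 between -0.003 and 0.004 m) or (x of fresh3 in the frame of lane3 between -0.004 and 0.004 m and y of fresh3 in the frame of lane3 between -0.004 and 0.004 m and z of fresh3 in the frame of lane3 between -0.003 and 0.004 m)) and x of spent1 in the frame of tray between -0.07 and 0.07 m and y of spent1 in the frame of tray between -0.028 and 0.028 m and angle between each of spent1, spent2, spent3's own z axis and vertical below 0.1 rad and height (world z) of each of spent1, spent2, spent3 below 0.012 m and x of spent2 in the frame of tray between -0.07 and 0.07 m and y of spent2 in the frame of tray between -0.028 and 0.028 m and x of spent3 in the frame of tray between -0.07 and 0.07 m and y of spent3 in the frame of tray between -0.028 and 0.028 m and linear speed of each of fresh1, fresh2, fresh3, spent1, spent2, spent3 below 0.02 m/s and value of joint run_lever above 0.85 rad); the robot touches nothing.
It fails at once if a gripper squeezes or pushes a jar with more than 80 N in all (both fingers together) (contact force between the fingers and fresh1 above 80 N or contact force between the fingers and fresh2 above 80 N or contact force between the fingers and fresh3 above 80 N or contact force between the fingers and spent1 above 80 N or contact force between the fingers and spent2 above 80 N or contact force between the fingers and spent3 above 80 N).
It fails at once if a jar is touched by the gripper while the lever is at run (value of joint run_lever above 0.5 rad and (contact force between the fingers and fresh1 above 0.5 N or contact force between the fingers and fresh2 above 0.5 N or contact force between the fingers and fresh3 above 0.5 N or contact force between the fingers and spent1 above 0.5 N or contact force between the fingers and spent2 above 0.5 N or contact force between the fingers and spent3 above 0.5 N)).
It fails at once if the bottle, pot or spatula is moved by more than 30 mm (distance of any of bottle, pot, spatula from where it was at the start of the episode above 0.03 m).
Of spent1, spent2, spent3 only 1 to 2 are there at a start; the rules pass over those that are not, and their reading is None.
Of fresh1, fresh2, fresh3 only 2 to 3 are there at a start; the rules pass over those that are not, and their reading is None.
At some moment in a run one of fresh1, fresh2, fresh3 may be knocked a few centimetres aside while the robot is not near it.
Once in a run the grip may slacken for a moment while it holds something.
It also fails if it takes over 210 s, if anything falls off the work surface, if the arm or the gripper's body presses on something with over 40 N, if the wrist force passes 120 N, or if a joint passes its speed limit or range.

### The arm

A 7-joint arm with a two-finger parallel gripper is mounted at the origin on the work surface. World frame = base frame: x ahead of the robot, y to its left, z up, the work surface at z = 0. Lengths are in m, angles in rad, forces in N, time in s.
With the tool pointing down it reaches from about 0.4 to 0.85 m from the base axis. Payload 4.5 kg.
Tool frame: the origin (TCP) lies on the centre line of the jaws, within the pads' length; the fingertips stand 14 mm ahead of it and the grasp point (between the pads) lies 5 mm behind it; y points along the fingers, z is the direction in which the jaws open and shut, and the axes are right-handed (so a half turn about y gives the same grasp; the last joint's range is limited). The gripper opens to 88 mm and grips with 3 to 60 N. Pads are 18 mm wide; open, the fingers measure 123 mm over their backs; the gripper's body (75 mm by 187 mm) begins 45 mm behind the grasp point.
Start: joints at [-1.08, 0.689, -0.195, 1.565, 0.157, 0.902, -0.215], TCP at [0.276, 0.561, 0.253] pointing down, gripper open.
Joint ranges: [-3.01, 3.01], [-0.46, 2.08], [-1.47, 1.51], [0.13, 2.56], [-1, 4.14], [0.04, 2.09], [-2.66, 2.66]. Speed limits (rad/s): [2.57, 2.57, 3.14, 3.14, 3.14, 3.14, 3.14].

### API

Orientations are given as a unit quaternion [x, y, z, w].
In Python, from plant import get_state, imaging, job gives the robot as it stands.
- The arm moves only by the tool send_rows, never from a script. Its argument "motion" is a list that holds one entry, the list of rows, each a list of 7 numbers: the turn, a rotation vector about the tool's x, y, z scaled (see below), then the shift along the tool's x, y, z scaled (see below), then the gripper's target within -1 to 1 (shut at 1, half-way at 0, fully open at -1). In form: [[[rx, ry, rz, tx, ty, tz, gripper], ...]]. A call has exactly 5 rows; each row shifts and turns the commanded pose from where the row before left it, along the tool's axes as they then stand; what a row does not reach is not made up. The controller multiplies each number of a shift by 0.02 m and each number of a turn by 0.08 rad. A row lasts 1/12 s, in which the tool goes at most 41.7 mm and 7.16 degrees, less where a joint would pass 70% of its speed; a pose out of reach is approached as far as the arm can. A call with a number of a shift or a turn outside -1 to 1 is refused whole. A call with a gripper value outside its range is refused whole. The fingers move at their own pace and stop on an object; "force" is the grip in N (left out, the last holds). Time passes only in rows, so rows that do not move let the fingers close, or fill a call up. It gives the time, the measured TCP pose, the force and the opening at its end, in the units of the state.
- get_state(): the state, without advancing time (a new reading comes with each control period).
- imaging.snapshot(name): name is "side" or "top"; returns a dict with "img" (384x512x3 uint8, red, green, blue), "camera_matrix" (3x3 intrinsics, pixels), "R" (3x3) and "t" (3): a world point X has camera coordinates R X + t. Camera axes: x right, y down, z forward; pixel columns grow to the right and rows downward; lengths in m; the calibration is good to about 2 mm. A picture is of the moment at which its call begins. There is no depth.
- job.finish_job(): hands the job in, once; it reports no verdict.
The state is a dict: "clock": time; "q": joint angles; "qd": joint speeds; "joint_torque": joint torques, N m; "tool_pos": TCP position; "eef_rot": TCP orientation; "contact_force": force on the tool from outside, world axes, zero at the start; "moment": the same for the moment, N m; "opening": opening from 0.0 (shut) to 1.0 (fully open).
Only numpy, scipy, OpenCV 4.12 (cv2) and the standard library are available. Lean on these libraries where they do the work, as an engineer would, in place of code of your own. Each camera call takes 0.05 s, during which the arm holds its last target.

## Working session

There is one attempt and no reset: what is moved stays moved. The work goes in short steps, Python scripts to look and compute and a tool call to move; the robot and the scene stay as the last step left them, time stands still between calls to the robot, and variables do not carry over. Pictures are saved under pics/ and viewed, and the job is handed in when it is done.

Besides the shell and the picture viewer there is one more tool, called after "Request:" as name(argument=value, ...), one argument or row to a line, values as JSON. send_rows: Moves the arm, as the interface text tells. Its arguments: {"type":"object","properties":{"motion":{"type":"array"},"force":{"type":"number"}},"required":["motion"]}

```bash
mkdir -p pics; ls
python3 - <<'E'
from plant import get_state, imaging, job
import cv2
s=get_state(); print(s)
for n in("side","top"):
    d=imaging.snapshot(n); cv2.imwrite(f"pics/{n}0.png",d["img"][:,:,::-1]); print(n,d["camera_matrix"],d["R"],d["t"])
E
```

```text
pics
{'clock': 0.0, 'q': array([-1.08020474,  0.68997517, -0.19450898,  1.56633858,  0.15727923,
        0.90249758, -0.21511656]), 'qd': array([-1.04137989e-03, -2.67084570e-06, -4.87237145e-04,  1.98953083e-03,
        1.45152643e-03, -7.31754572e-04, -9.71147492e-04]), 'joint_torque': array([-5.97078324e-04, -5.27569556e+01, -1.26693103e+00, -1.53432727e+01,
       -5.26281714e-02,  6.85864637e-03,  1.73814083e-04]), 'tool_pos': array([0.27544307, 0.56035621, 0.25191683]), 'eef_rot': array([ 0.68938597, -0.16018694,  0.15997774, -0.68810918]), 'contact_force': array([-0.62508333, -0.28718216,  0.41180948]), 'moment': array([-0.00506534, -0.00543157,  0.02742812]), 'opening': 0.9951609239563548}
side [[353.68795008   0.         255.1711438 ]
 [  0.         353.68795008 187.41447604]
 [  0.           0.           1.        ]] [[ 7.17100682e-01 -6.96969188e-01  7.50497998e-04]
 [-3.88733529e-01 -4.00855132e-01 -8.29579054e-01]
 [ 5.78491880e-01  5.94599961e-01 -5.58388780e-01]] [-0.4728876   0.30157056  0.50977595]
top [[492.92432134   0.         258.28391699]
 [  0.         492.92432134 190.88061668]
 [  0.           0.           1.        ]] [[ 0.01693366 -0.99985523 -0.00166726]
 [-0.98217685 -0.01632202 -0.18724913]
 [ 0.18719481  0.00480836 -0.98231104]] [-0.04689229  0.61592437  1.12752588]
```

View pics/side0.png

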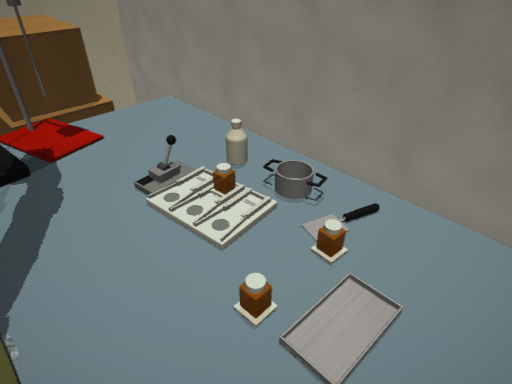

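View pics/top0.png

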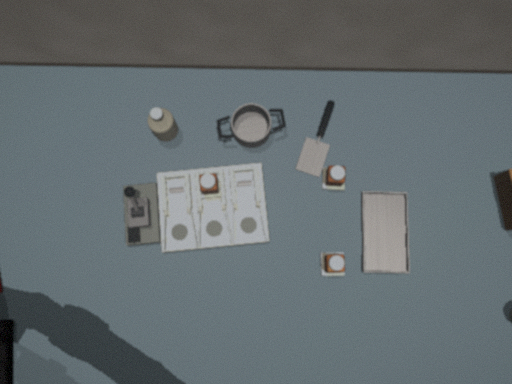

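```bash
cat > h.py <<'E'
import numpy as np, cv2
from plant import get_state, imaging, job
def snap(n,tag=None):
    d=imaging.snapshot(n)
    if tag: cv2.imwrite(f"pics/{n}{tag}.png",d["img"][:,:,::-1])
    return d
def back(d,u,v,z):
    K,R,t=d["camera_matrix"],np.array(d["R"]),np.array(d["t"])
    r=R.T@np.linalg.solve(K,[u,v,1.]); c=-R.T@t
    return c+r*(z-c[2])/r[2]
def proj(d,X):
    X=np.atleast_2d(X); p=X@np.array(d["R"]).T+d["t"]; p=p@np.array(d["camera_matrix"]).T
    return p[:,:2]/p[:,2:]
def crop(d,u0,v0,u1,v1,k,name):
    im=d["img"][v0:v1,u0:u1,::-1]; cv2.imwrite(f"pics/{name}.png",cv2.resize(im,None,fx=k,fy=k,interpolation=cv2.INTER_CUBIC))
E
python3 - <<'E'
from h import *
d=snap("top"); crop(d,115,155,275,260,5,"t1"); crop(d,295,155,415,285,4.5,"t2")
s=snap("side"); crop(s,130,125,290,245,5,"s1"); crop(s,225,200,410,384,3.2,"s2")
E
```

```text
(no output)
```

View pics/t1.png

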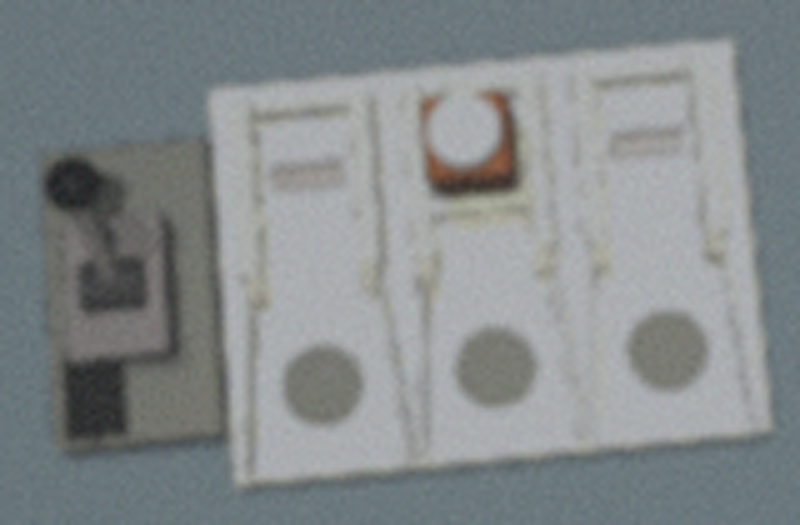

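View pics/t2.png

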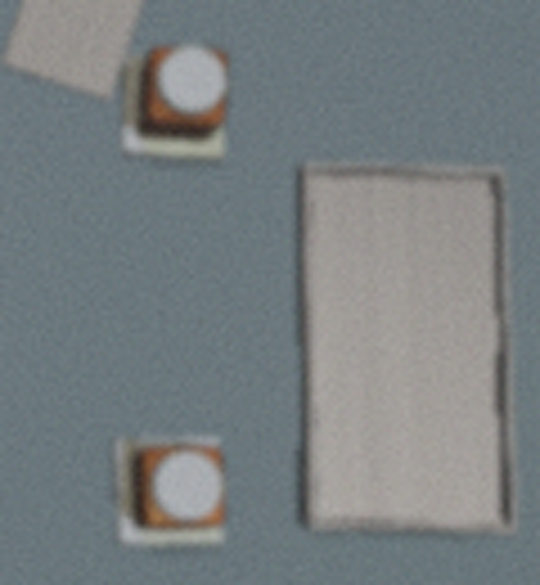

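View pics/s1.png

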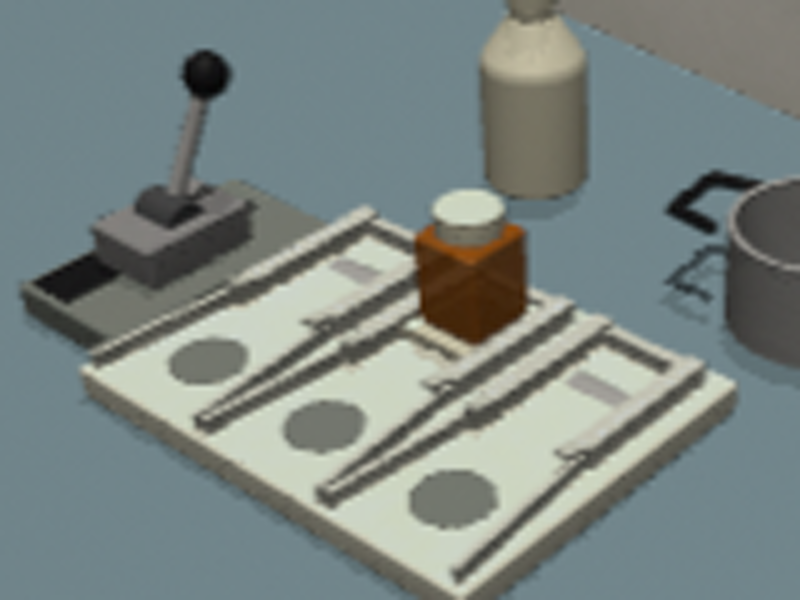

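View pics/s2.png

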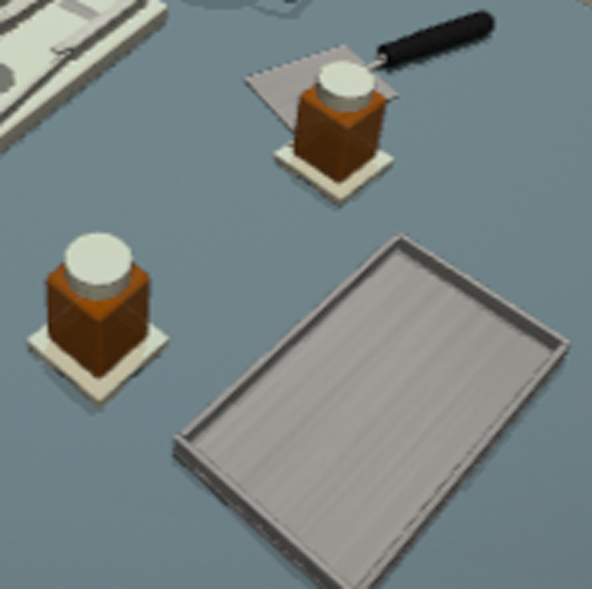

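```bash
cat > fit.py <<'E'
from h import *
from scipy.optimize import least_squares
T=snap("top"); S=snap("side")
def fit(x0,pts):
    # pts: (cam, px, local xyz)
    def res(p):
        c,s=np.cos(p[2]),np.sin(p[2]); out=[]
        for d,px,L in pts:
            out.append(proj(d,[p[0]+c*L[0]-s*L[1],p[1]+s*L[0]+c*L[1],L[2]])[0]-px)
        return np.concatenate(out)
    r=least_squares(res,x0); return r.x,res(r.x).reshape(-1,2)
def pt(c,u0,v0,k): return np.array([(c[0]+.5)/k-.5+u0,(c[1]+.5)/k-.5+v0])
t1=lambda *c:pt(c,115,155,5); s1=lambda *c:pt(c,130,125,5); t2=lambda *c:pt(c,295,155,4.5); s2=lambda *c:pt(c,225,200,3.2)
np.set_printoptions(precision=4,suppress=True)
if __name__=="__main__":
    tp=[(T,t1(208,87),(.1,.1325,.018)),(T,t1(733,40),(.1,-.1325,.018)),(T,t1(772,432),(-.1,-.1325,.018)),(T,t1(235,487),(-.1,.1325,.018))]
    sp=[(S,s1(83,372),(-.1,.1325,.018)),(S,s1(735,388),(.1,-.1325,.018))]
    for P in (tp,tp+sp):
        print("stirrer",*fit([.6,.1,0],P))
    q=[(T,t2(302,163),(.1,.056,.016)),(T,t2(503,167),(.1,-.056,.016)),(T,t2(513,527),(-.1,-.056,.016)),(T,t2(308,528),(-.1,.056,.016))]
    q2=[(S,s2(400,236),(.1,.056,.016)),(S,s2(178,438),(-.1,.056,.016)),(S,s2(569,344),(.1,-.056,.016))]
    for P in (q,q+q2):print("tray",*fit([.6,-.3,0],P))
    f=.028
    a=[(T,t2(193,79),(0,0,.074)),(T,t2(124,154),(-f,f,.007)),(T,t2(224,157),(-f,-f,.007))]
    a2=[(S,s2(347,80),(0,0,.074)),(S,s2(275,155),(-f,f,.007)),(S,s2(340,200),(-f,-f,.007)),(S,s2(393,158),(f,-f,.007))]
    for P in (a,a+a2):print("fA",*fit([.6,-.2,0],P))
    b=[(T,t2(187,486),(0,0,.074)),(T,t2(122,541),(-f,f,.007)),(T,t2(222,543),(-f,-f,.007)),(T,t2(118,438),(f,f,.007))]
    b2=[(S,s2(98,258),(0,0,.074)),(S,s2(28,342),(-f,f,.007)),(S,s2(99,402),(-f,-f,.007)),(S,s2(168,340),(f,-f,.007))]
    for P in (b,b+b2):print("fB",*fit([.6,-.2,0],P))
    print("spent cap",back(T,*t1(465,130),.092),back(S,*s1(469,209),.092))
    print("ball",back(T,*t1(72,183),.112),back(S,*s1(206,74),.112))
E
python3 fit.py
```

```text
stirrer [0.5836 0.0774 0.1148] [[-0.027   0.1669]
 [ 0.1474 -0.5099]
 [ 0.4514  0.3076]
 [-0.5663 -0.01  ]]
stirrer [0.5825 0.0771 0.1141] [[ 0.0641  0.5633]
 [ 0.2619 -0.0423]
 [ 0.5116  0.8105]
 [-0.5314  0.4174]
 [-0.4964 -1.4023]
 [ 1.533  -1.4798]]
tray [ 0.5299 -0.3487 -0.0049] [[-0.3583 -0.4263]
 [-0.0142 -0.3669]
 [ 0.616   0.9892]
 [-0.2555 -0.2549]]
tray [ 0.5277 -0.3509 -0.0049] [[ 0.557   0.425 ]
 [ 0.9166  0.4881]
 [ 1.5716  1.8989]
 [ 0.6836  0.6509]
 [-0.2979 -2.4711]
 [-0.9044 -1.1151]
 [ 1.2208 -1.562 ]]
fA [ 0.662 -0.225 -0.015] [[-0.0256  0.0994]
 [-0.0289 -0.0643]
 [ 0.0558 -0.0399]]
fA [ 0.6604 -0.2254 -0.0368] [[ 0.1562  0.7787]
 [-0.0984  0.3376]
 [-0.0152  0.8389]
 [ 0.0023 -0.7818]
 [-0.0653 -0.6228]
 [ 0.6774 -0.4179]
 [ 0.4952 -0.2124]]
fB [ 0.4487 -0.2203  0.0101] [[ 0.4655 -0.2791]
 [-0.6046  0.2813]
 [ 0.2175 -0.0038]
 [-0.1042  0.0105]]
fB [ 0.4463 -0.2208  0.0095] [[ 0.7087  0.7839]
 [-0.3859  1.2891]
 [ 0.4453  1.0167]
 [ 0.1246  1.001 ]
 [ 0.5599 -0.6625]
 [ 0.2382 -1.3931]
 [ 0.1032 -0.5584]
 [ 0.7557 -0.5735]]
spent cap [0.6327 0.0825 0.092 ] [0.629 0.081 0.092]
ball [0.6007 0.2598 0.112 ] [0.5981 0.2618 0.112 ]
```

```bash
cat >> h.py <<'E'
from scipy.spatial.transform import Rotation as Ro
np.set_printoptions(precision=4,suppress=True)
P0=np.array([.583,.0773]); YAW=.1145
def st(x,y):
    c,s=np.cos(YAW),np.sin(YAW); return P0+[c*x-s*y,s*x+c*y]
def goto(x,y,z,yaw,verbose=True):
    """needed motion in units; jaw axis (tool z) at world angle yaw (mod pi)"""
    s=get_state(); R=Ro.from_quat(s["eef_rot"]); M=R.as_matrix()
    best=None
    for k in (0,np.pi):
        a=yaw+k; zt=np.array([np.cos(a),np.sin(a),0]); yt=np.array([0,0,-1.]); G=np.column_stack([np.cross(yt,zt),yt,zt])
        rv=Ro.from_matrix(M.T@G).as_rotvec()
        if best is None or np.linalg.norm(rv)<np.linalg.norm(best[0]): best=(rv,G)
    rv,G=best; d=np.array([x,y,z])-s["tool_pos"]
    print("t",round(s["clock"],2),"pos",s["tool_pos"],"open",round(s["opening"]*88,1),"F",s["contact_force"],"q7",s["q"][6].round(2))
    print(" turn units",rv/.08," shift units (tool now)",M.T@d/.02," (after turn)",G.T@d/.02)
E
python3 - <<'E'
from h import *
s=get_state(); print(Ro.from_quat(s["eef_rot"]).as_matrix())
T=snap("top")
print("bottle",back(T,156,113,.13), back(T,163,128,.05)); print("pot",back(T,251,124,.06), [proj(T,[.8,.05,.06])])
b=st(.0384,.178); print(b); goto(b[0],b[1],.20,YAW)
print(proj(T,[.583,.0773,0]),s["q"])
E
```

```text
[[ 0.8975 -0.0002  0.4411]
 [-0.4411 -0.0005  0.8975]
 [ 0.     -1.     -0.0006]]
bottle [0.7835 0.2043 0.13  ] [0.7732 0.2028 0.05  ]
pot [ 0.7838 -0.0158  0.06  ] [array([[224.5327, 117.3139]])]
[0.6008 0.2585]
t 0.35 pos [0.2756 0.5608 0.2525] open 88.1 F [0.4264 0.1534 0.6574] q7 -0.22
 turn units [ 0.0044 12.4946  0.0027]  shift units (tool now) [21.2596  2.6296 -6.3932]  (after turn) [16.8734  2.6267 14.4273]
[[212.7349 207.6378]] [-1.0802  0.6894 -0.1946  1.5656  0.1573  0.9025 -0.2151]
```

Request:
send_rows(
  motion=[
    [[0, 1, 0, 1, 0, 0, 0], [0, 1, 0, 1, 0, 0, 0], [0, 1, 0, 1, 0, 0, 0], [0, 1, 0, 1, 0, 0, 0], [0, 1, 0, 1, 0, 0, 0]],
  ],
  force=20,
)

```text
clock: 0.77
tool_pos: [0.3576, 0.503, 0.2527]
eef_rot: [-0.642, 0.295, -0.295, 0.643]
contact_force: [-0.2, -0.2, -0.2]
opening: 0.648
```

Request:
send_rows(
  motion=[
    [[0, 1, 0, 1, 0, 0, 0], [0, 1, 0, 1, 0, 0, 0], [0, 1, 0, 1, 0, 0, 0], [0, 1, 0, 1, 0, 0, 0], [0, 1, 0, 1, 0, 0, 0]],
  ],
)

```text
clock: 1.18
tool_pos: [0.4097, 0.4182, 0.2528]
eef_rot: [-0.571, 0.417, -0.417, 0.571]
contact_force: [0.3, -0.2, 0.2]
opening: 0.499
```

Run:
```python
from h import *
b=st(.0384,.178); goto(b[0],b[1],.20,YAW); print(get_state()["q"])
```

```text
t 1.18 pos [0.4097 0.4182 0.2528] open 44.0 F [ 0.2945 -0.1863  0.1905] q7 -0.55
 turn units [-0.0056  2.4424 -0.0037]  shift units (tool now) [10.5196  2.6387  6.6648]  (after turn) [9.0245 2.6381 8.5815]
[-0.8834  0.6321  0.0153  1.6962 -0.0124  0.8129 -0.5527]
```

Request:
send_rows(
  motion=[
    [[0, 1, 0, 0, 0, 0, 0], [0, 1, 0, 0, 0, 0, 0], [0, 0.44, 0, 1, 0, 1, 0], [0, 0, 0, 1, 0, 1, 0], [0, 0, 0, 1, 0, 1, 0]],
  ],
)

```text
clock: 1.6
tool_pos: [0.4766, 0.3672, 0.2528]
eef_rot: [-0.529, 0.469, -0.469, 0.529]
contact_force: [0.3, 0.8, -0.7]
opening: 0.503
```

Request:
send_rows(
  motion=[
    [[0, 0, 0, 1, 0, 1, 0], [0, 0, 0, 1, 0, 1, 0], [0, 0, 0, 1, 0.5, 1, 0], [0, 0, 0, 1, 0.5, 1, 0], [0, 0, 0, 0.6, 0.5, 0.5, 0]],
  ],
)

```text
clock: 2.02
tool_pos: [0.5797, 0.2834, 0.2226]
eef_rot: [-0.528, 0.469, -0.471, 0.528]
contact_force: [0.7, -0.8, 0.2]
opening: 0.504
```

Run:
```python
from h import *
b=st(.0384,.178); goto(b[0],b[1],.112,YAW); print(get_state()["q"])
```

```text
t 2.02 pos [0.5797 0.2834 0.2226] open 44.3 F [ 0.6889 -0.8363  0.2079] q7 -0.38
 turn units [-0.0329  0.008   0.0196]  shift units (tool now) [1.3459 5.5333 0.889 ]  (after turn) [1.354  5.5288 0.9044]
[-0.5529  0.7475  0.0479  1.5404 -0.04    0.8529 -0.3764]
```

Request:
send_rows(
  motion=[
    [[0, 0, 0, 1, 0, 0.5, 0], [0, 0, 0, 0.35, 0, 0.4, 0], [0, 0, 0, 0, 1, 0, 0], [0, 0, 0, 0, 0.5, 0, 0], [0, 0, 0, 0, 0, 0, 0]],
  ],
)

```text
clock: 2.43
tool_pos: [0.5956, 0.2623, 0.1904]
eef_rot: [0.531, -0.47, 0.468, -0.528]
contact_force: [-0.6, -0.6, 0.7]
opening: 0.499
```

Run:
```python
from h import *
b=st(.0384,.178); goto(b[0],b[1],.112,YAW)
s=snap("side"); crop(s,100,60,300,220,4,"s3"); T=snap("top"); crop(T,60,140,260,290,4,"t3")
```

```text
t 2.43 pos [0.5956 0.2623 0.1904] open 43.9 F [-0.5694 -0.5649  0.6631] q7 -0.33
 turn units [0.0629 0.0665 0.0072]  shift units (tool now) [0.2158 3.9183 0.2551]  (after turn) [0.2168 3.9195 0.2365]
```

View pics/s3.png

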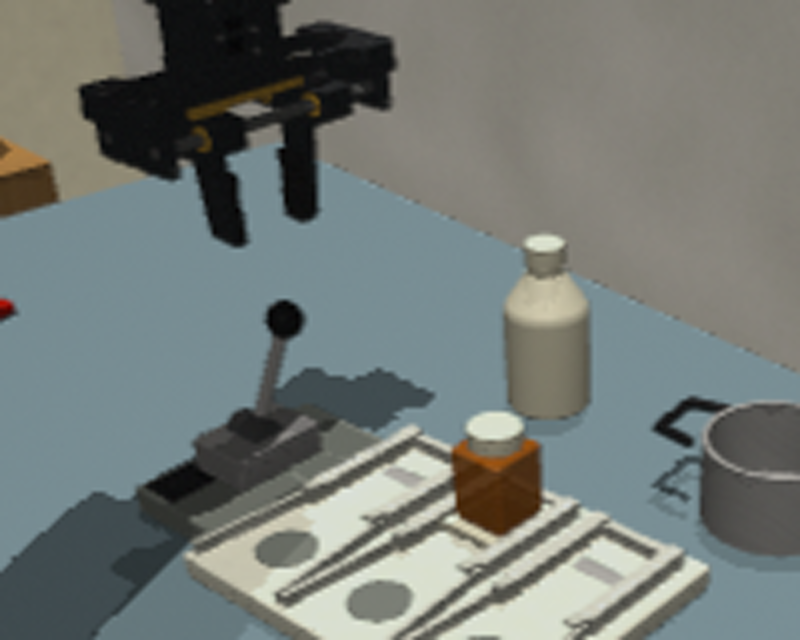

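View pics/t3.png

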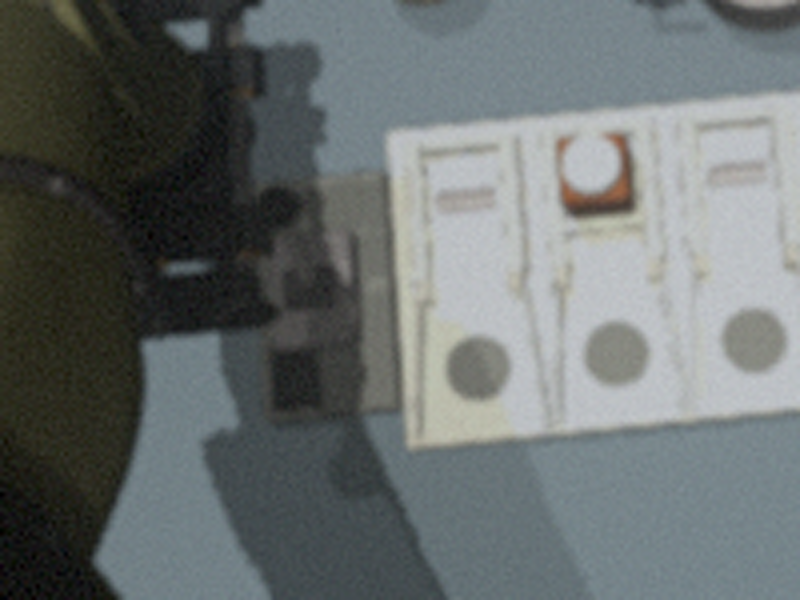

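Request:
send_rows(
  motion=[
    [[0, 0, 0, 0.2, 0, 0.2, 0], [0, 0, 0, 0, 1, 0, 0], [0, 0, 0, 0, 1, 0, 0], [0, 0, 0, 0, 1, 0, 0], [0, 0, 0, 0, 0.8, 0, 0]],
  ],
)

```text
clock: 2.95
tool_pos: [0.6024, 0.2587, 0.1165]
eef_rot: [-0.529, 0.469, -0.469, 0.529]
contact_force: [-0.5, -0.2, 0.0]
opening: 0.497
```

Run:
```python
from h import *
b=st(-.045,.178); goto(b[0],b[1],.112,YAW)
s=snap("side"); crop(s,100,60,300,220,4,"s4")
```

```text
t 2.95 pos [0.6024 0.2587 0.1165] open 43.7 F [-0.4828 -0.1512  0.0123] q7 -0.32
 turn units [-0.0117  0.0604 -0.0036]  shift units (tool now) [-0.0199  0.219  -4.2523]  (after turn) [ 0.0006  0.223  -4.2521]
```

View pics/s4.png

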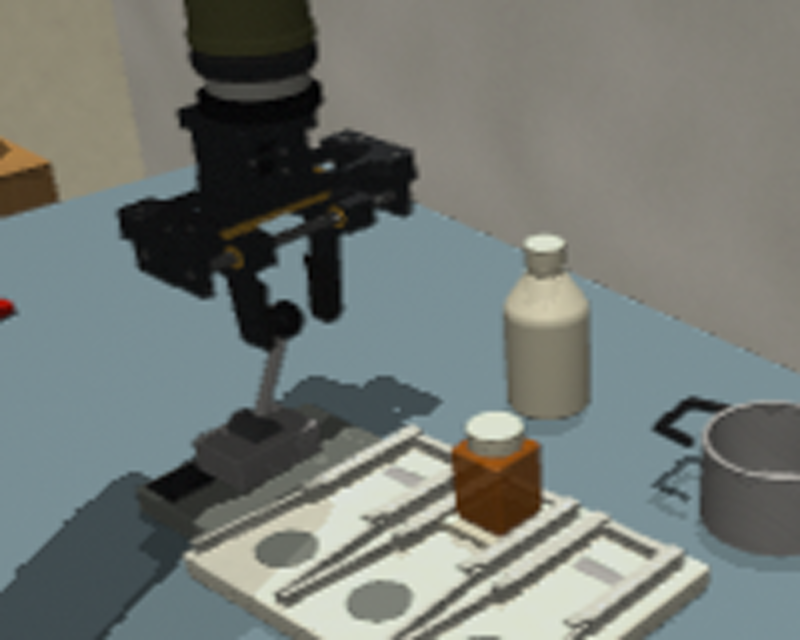

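Request:
send_rows(
  motion=[
    [[0, 0, 0, 0, 0, -0.8, 0], [0, 0, 0, 0, 0, -0.8, 0], [0, 0, 0, 0, 0, -0.9, 0], [0, 0, 0, 0, 0, -0.9, 0], [0, 0, 0, 0, 0, -0.8, 0]],
  ],
)

```text
clock: 3.42
tool_pos: [0.5194, 0.2491, 0.1184]
eef_rot: [-0.528, 0.469, -0.47, 0.53]
contact_force: [1.0, 0.4, -2.0]
opening: 0.498
```

Request:
send_rows(
  motion=[
    [[0, 0, 0, 0, 0, 0, 0], [0, 0, 0, 0, 0, 0, 0], [0, 0, 0, 0, 0, 0, 0], [0, 0, 0, 0, 0, 0, 0], [0, 0, 0, 0, 0, 0, 0]],
  ],
)

```text
clock: 3.83
tool_pos: [0.5199, 0.2486, 0.1169]
eef_rot: [-0.528, 0.469, -0.47, 0.529]
contact_force: [0.9, -0.2, 0.1]
opening: 0.499
```

Run:
```python
from h import *
b=st(-.045,.178); goto(b[0],b[1],.112,YAW)
s=snap("side"); crop(s,100,60,300,220,4,"s5")
```

```text
t 3.83 pos [0.5199 0.2486 0.1169] open 43.9 F [ 0.8655 -0.1824  0.1227] q7 -0.36
 turn units [-0.0173  0.0476 -0.0042]  shift units (tool now) [-0.0301  0.2436 -0.093 ]  (after turn) [-0.0299  0.2438 -0.0928]
```

View pics/s5.png

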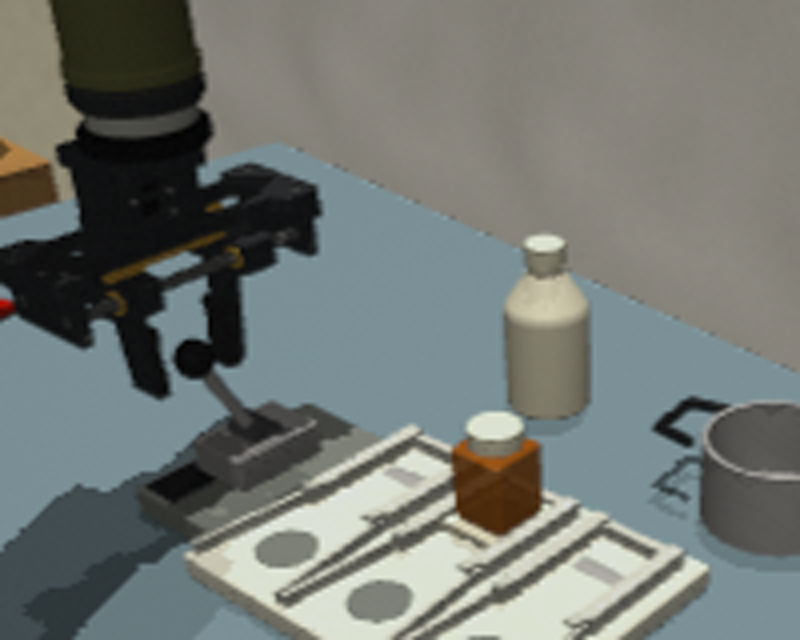

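Run:
```python
from h import *
S=snap("side"); p=back(S,100+195.5/4-.5,60+358.5/4-.5,.112); print(p, st(-.0384,.178))
b=st(.05,0); goto(b[0],b[1],.20,YAW)
```

```text
[0.5262 0.2541 0.112 ] [0.5245 0.2497]
t 3.93 pos [0.5193 0.2485 0.1167] open 44.1 F [ 1.0319 -0.7423  0.2601] q7 -0.36
 turn units [-0.0067  0.0484 -0.0012]  shift units (tool now) [ 8.8832 -4.1648  4.653 ]  (after turn) [ 8.8655 -4.1664  4.6852]
```

Request:
send_rows(
  motion=[
    [[0, 0, 0, 0, 0, 0.4, 0], [0, 0, 0, 0, -1, 0, 0], [0, 0, 0, 0, -1, 0, 0], [0, 0, 0, 0, -1, 0, 0], [0, 0, 0, 0, -1, 0, 0]],
  ],
)

```text
clock: 4.35
tool_pos: [0.5273, 0.2494, 0.1975]
eef_rot: [-0.529, 0.469, -0.47, 0.529]
contact_force: [-0.5, 0.7, 0.5]
opening: 0.502
```

Request:
send_rows(
  motion=[
    [[0, 0, 0, 1, 0, 0.5, -1], [0, 0, 0, 1, 0, 0.5, -1], [0, 0, 0, 1, 0, 0.5, -1], [0, 0, 0, 1, 0, 0.5, -1], [0, 0, 0, 1, 0, 0.5, -1]],
  ],
)

```text
clock: 4.77
tool_pos: [0.5894, 0.155, 0.1969]
eef_rot: [-0.529, 0.469, -0.47, 0.529]
contact_force: [0.3, -0.1, 0.2]
opening: 0.855
```

Request:
send_rows(
  motion=[
    [[0, 0, 0, 1, 0, 0.5, -1], [0, 0, 0, 1, 0, 0.5, -1], [0, 0, 0, 1, 0, 0.5, -1], [0, 0, 0, 0.9, 0, 0.3, -1], [0, 0, 0, 0, 0, 0, -1]],
  ],
)

```text
clock: 5.18
tool_pos: [0.6356, 0.0765, 0.1967]
eef_rot: [0.528, -0.47, 0.473, -0.527]
contact_force: [0.6, -1.1, 0.3]
opening: 1.002
```

Run:
```python
from h import *
b=st(.05,0); goto(b[0],b[1],.053,YAW)
S=snap("side"); crop(S,100,60,300,220,4,"s6")
T=snap("top"); crop(T,60,140,260,290,4,"t6")
```

```text
t 5.18 pos [0.6356 0.0765 0.1967] open 88.2 F [ 0.6308 -1.0629  0.3466] q7 -0.08
 turn units [-0.0223 -0.0359  0.0552]  shift units (tool now) [-0.37    7.1852 -0.1226]  (after turn) [-0.3386  7.187  -0.1088]
```

View pics/s6.png

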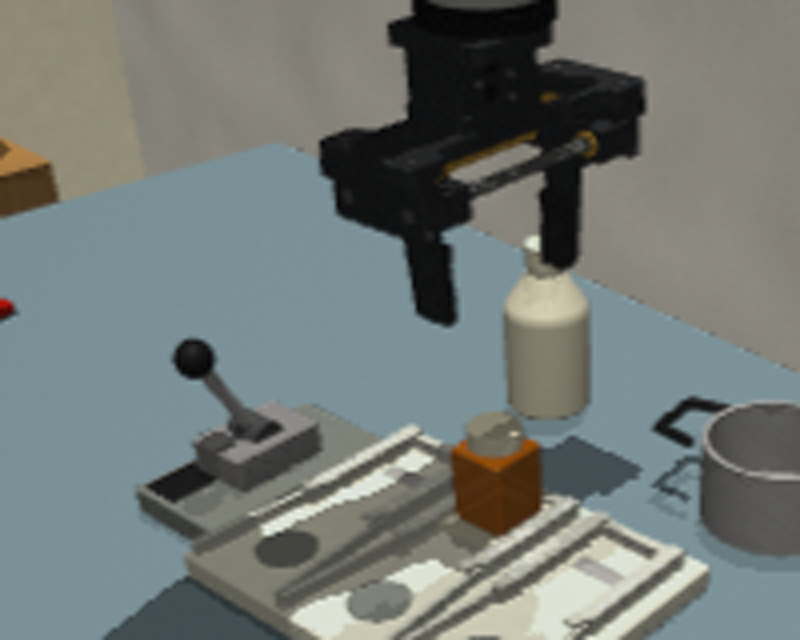

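View pics/t6.png

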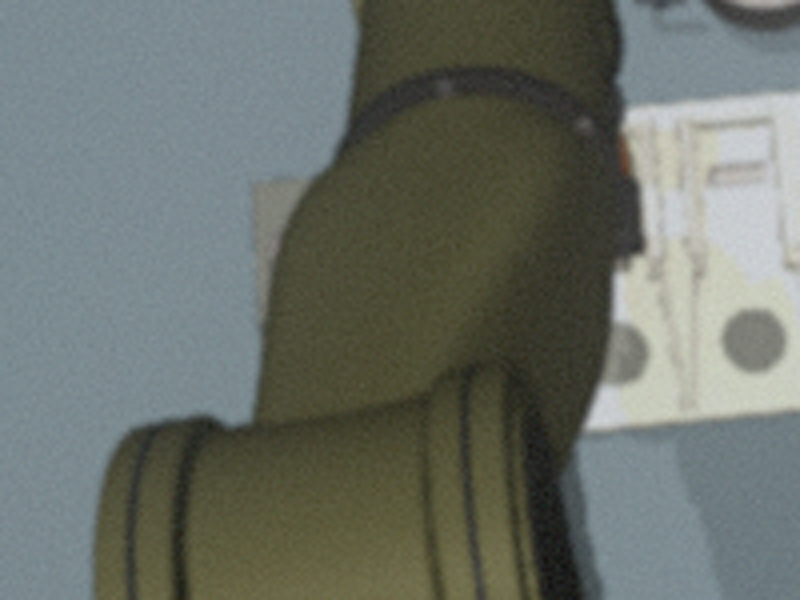

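Request:
send_rows(
  motion=[
    [[0, 0, 0, -0.2, 0, 0, -1], [0, 0, 0, 0, 1, 0, -1], [0, 0, 0, 0, 1, 0, -1], [0, 0, 0, 0, 0.5, 0, -1], [0, 0, 0, 0, 0, 0, -1]],
  ],
)

```text
clock: 5.7
tool_pos: [0.6304, 0.0887, 0.1444]
eef_rot: [0.531, -0.47, 0.467, -0.528]
contact_force: [-0.2, 0.2, -0.2]
opening: 0.999
```

Run:
```python
from h import *
b=st(.05,0); goto(b[0],b[1],.053,YAW)
```

```text
t 5.7 pos [0.6304 0.0887 0.1444] open 87.9 F [-0.2383  0.1541 -0.1501] q7 -0.08
 turn units [ 0.0651  0.0867 -0.0108]  shift units (tool now) [0.3    4.5677 0.1036]  (after turn) [0.2954 4.5684 0.0819]
```

Request:
send_rows(
  motion=[
    [[0, 0.1, 0, 0.3, 0, 0.1, -1], [0, 0, 0, 0, 0.9, 0, -1], [0, 0, 0, 0, 0.9, 0, -1], [0, 0, 0, 0, 0.9, 0, -1], [0, 0, 0, 0, 0, 0, -1]],
  ],
)

```text
clock: 6.12
tool_pos: [0.6341, 0.0809, 0.0909]
eef_rot: [0.528, -0.472, 0.471, -0.526]
contact_force: [-1.3, 0.7, -0.5]
opening: 1.002
```

Run:
```python
from h import *
b=st(.05,0); goto(b[0],b[1],.053,YAW)
S=snap("side"); crop(S,100,60,300,220,4,"s7")
```

```text
t 6.12 pos [0.6341 0.0809 0.0909] open 88.1 F [-1.2891  0.6592 -0.5137] q7 -0.08
 turn units [ 0.0448 -0.0471  0.0023]  shift units (tool now) [-0.1143  1.8963 -0.0517]  (after turn) [-0.1141  1.8961 -0.0581]
```

View pics/s7.png

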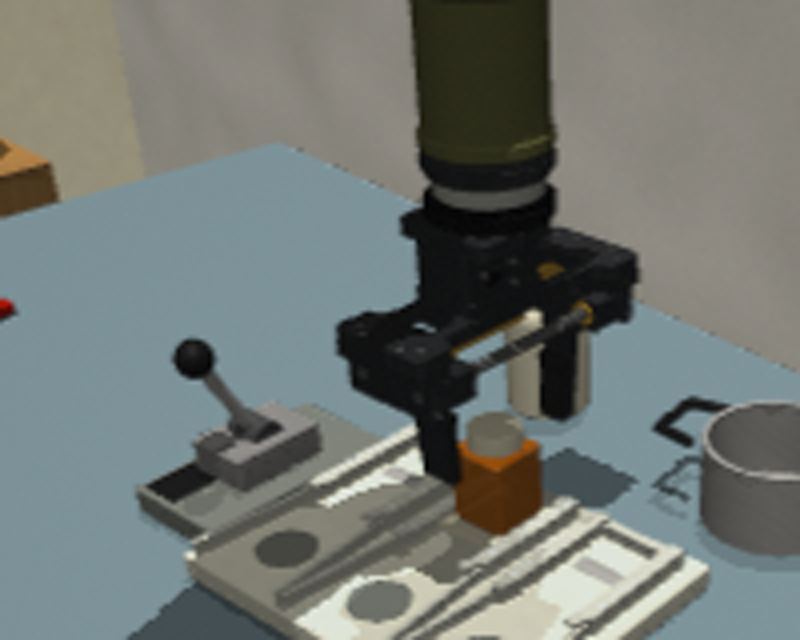

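Request:
send_rows(
  motion=[
    [[0, 0, 0, 0, 0.9, 0, -1], [0, 0, 0, 0, 0.9, 0, -1], [0, 0, 0, 0, 0, 0, -1], [0, 0, 0, 0, 0, 0, -1], [0, 0, 0, 0, 0, 0, -1]],
  ],
)

```text
clock: 6.58
tool_pos: [0.6366, 0.0813, 0.0586]
eef_rot: [-0.526, 0.471, -0.472, 0.528]
contact_force: [-0.2, 0.2, 0.1]
opening: 0.998
```

Run:
```python
from h import *
b=st(.05,0); goto(b[0],b[1],.053,YAW)
```

```text
t 6.58 pos [0.6366 0.0813 0.0586] open 87.8 F [-0.1535  0.2023  0.0583] q7 -0.08
 turn units [-0.0354 -0.0483 -0.0012]  shift units (tool now) [-0.1093  0.2783 -0.187 ]  (after turn) [-0.11    0.2788 -0.1858]
```

Request:
send_rows(
  motion=[
    [[0, 0, 0, -0.1, 0.2, -0.18, -1], [0, 0, 0, 0, 0, 0, 0.3], [0, 0, 0, 0, 0, 0, 0.3], [0, 0, 0, 0, 0, 0, 0.3], [0, 0, 0, 0, 0, 0, 0.3]],
  ],
  force=20,
)

```text
clock: 7.0
tool_pos: [0.6317, 0.0827, 0.053]
eef_rot: [-0.527, 0.471, -0.472, 0.527]
contact_force: [-0.9, 0.5, 0.2]
opening: 0.723
```

Request:
send_rows(
  motion=[
    [[0, 0, 0, 0, 0, 0, 0.3], [0, 0, 0, 0, 0, 0, 0.3], [0, 0, 0, 0, 0, 0, 0.3], [0, 0, 0, 0, 0, 0, 0.3], [0, 0, 0, 0, 0, 0, 0.3]],
  ],
)

```text
clock: 7.42
tool_pos: [0.6314, 0.0827, 0.0527]
eef_rot: [0.527, -0.472, 0.471, -0.527]
contact_force: [0.7, -0.4, 0.9]
opening: 0.477
```

Run:
```python
from h import *
b=st(-.062,0); goto(b[0],b[1],.053,YAW)
```

```text
t 7.42 pos [0.6314 0.0827 0.0527] open 41.9 F [ 0.748  -0.3833  0.9299] q7 -0.09
 turn units [ 0.0034 -0.0462 -0.0006]  shift units (tool now) [ 0.0122 -0.0128 -5.5352]  (after turn) [-0.0082 -0.0143 -5.5352]
```

Request:
send_rows(
  motion=[
    [[0, 0, 0, 0, 0, -0.3, 0.3], [0, 0, 0, 0, 0, -0.4, 0.3], [0, 0, 0, 0, 0, -0.5, 0.3], [0, 0, 0, 0, 0, -0.5, 0.3], [0, 0, 0, 0, 0, -0.5, 0.3]],
  ],
  force=25,
)

```text
clock: 7.83
tool_pos: [0.5878, 0.0779, 0.053]
eef_rot: [-0.526, 0.471, -0.472, 0.527]
contact_force: [-0.1, 0.3, -2.5]
opening: 0.474
```

Run:
```python
from h import *
b=st(-.062,0); goto(b[0],b[1],.053,YAW)
S=snap("side"); crop(S,100,60,300,220,4,"s8")
```

```text
t 7.83 pos [0.5878 0.0779 0.053 ] open 41.7 F [-0.0666  0.2737 -2.4871] q7 -0.09
 turn units [-0.0186 -0.0476 -0.0022]  shift units (tool now) [ 0.0147 -0.0043 -3.3395]  (after turn) [ 0.002   0.0007 -3.3395]
```

View pics/s8.png

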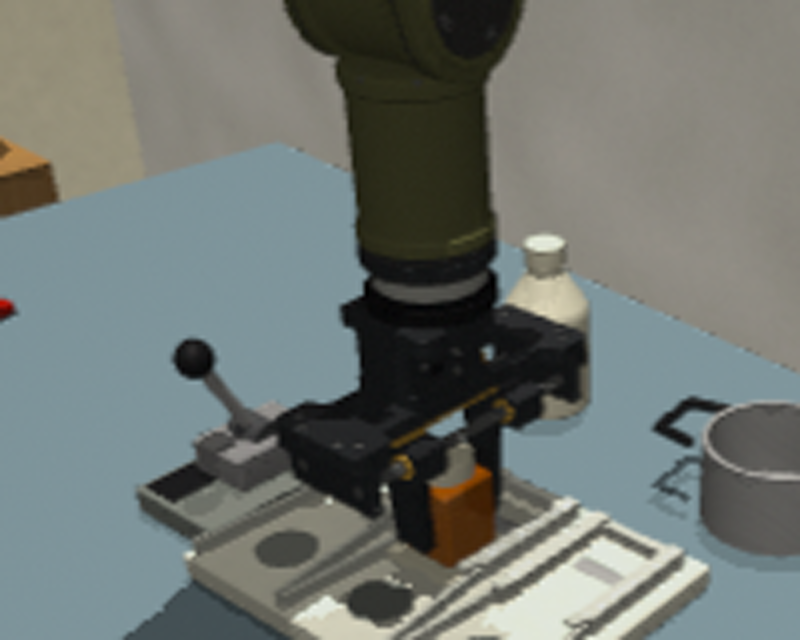

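Request:
send_rows(
  motion=[
    [[0, 0, 0, 0, 0, -0.7, 0.3], [0, 0, 0, 0, 0, -0.7, 0.3], [0, 0, 0, 0, 0, -0.7, 0.3], [0, 0, 0, 0, 0, -0.7, 0.3], [0, 0, 0, 0, 0, -0.6, 0.3]],
  ],
)

```text
clock: 8.3
tool_pos: [0.5194, 0.0703, 0.0527]
eef_rot: [-0.527, 0.472, -0.471, 0.527]
contact_force: [0.3, -0.9, -1.9]
opening: 0.469
```

Run:
```python
from h import *
b=st(-.062,0); goto(b[0],b[1],.053,YAW)
goto(.529,-.349,.10,0)
```

```text
t 8.3 pos [0.5194 0.0703 0.0527] open 41.2 F [ 0.3006 -0.9481 -1.8933] q7 -0.11
 turn units [ 0.0006 -0.0454 -0.0011]  shift units (tool now) [ 0.0135 -0.016   0.0979]  (after turn) [ 0.0138 -0.016   0.0979]
t 8.3 pos [0.5194 0.0703 0.0527] open 41.2 F [ 0.3006 -0.9481 -1.8933] q7 -0.11
 turn units [ 0.0007  1.3859 -0.001 ]  shift units (tool now) [20.8874 -2.3677 -1.844 ]  (after turn) [20.9634 -2.366   0.4785]
```

Request:
send_rows(
  motion=[
    [[0, 0, 0, 0, -0.6, 0, 0.3], [0, 0, 0, 0, -0.7, 0, 0.3], [0, 0, 0, 0, -0.7, 0, 0.3], [0, 0, 0, 0, -0.6, 0, 0.3], [0, 0, 0, 0, 0, 0, 0.3]],
  ],
)

```text
clock: 8.72
tool_pos: [0.5225, 0.0706, 0.1073]
eef_rot: [-0.525, 0.47, -0.473, 0.528]
contact_force: [0.2, 1.3, -1.9]
opening: 0.476
```

Request:
send_rows(
  motion=[
    [[0, 0.7, 0, 0.6, 0, 0, 0.3], [0, 0.7, 0, 0.8, 0, 0, 0.3], [0, 0, 0, 1, 0, 0, 0.3], [0, 0, 0, 1, 0, 0, 0.3], [0, 0, 0, 1, 0, 0, 0.3]],
  ],
)

```text
clock: 9.13
tool_pos: [0.522, -0.0195, 0.104]
eef_rot: [-0.499, 0.501, -0.501, 0.498]
contact_force: [0.1, 0.4, -2.8]
opening: 0.471
```

Request:
send_rows(
  motion=[
    [[0, 0, 0, 1, 0, 0, 0.3], [0, 0, 0, 1, 0, 0, 0.3], [0, 0, 0, 1, 0, 0, 0.3], [0, 0, 0, 1, 0, 0, 0.3], [0, 0, 0, 1, 0, 0, 0.3]],
  ],
)

```text
clock: 9.55
tool_pos: [0.5215, -0.1197, 0.1039]
eef_rot: [-0.499, 0.502, -0.501, 0.498]
contact_force: [0.8, -1.1, -2.6]
opening: 0.476
```

Run:
```python
from h import *
goto(.529,-.349,.10,0)
S=snap("side"); crop(S,130,100,430,340,2.5,"s9"); T=snap("top","9")
```

```text
t 9.55 pos [ 0.5215 -0.1197  0.1039] open 41.9 F [ 0.7502 -1.0586 -2.5596] q7 0.08
 turn units [ 0.0198 -0.0599  0.0035]  shift units (tool now) [11.4607  0.1963  0.4283]  (after turn) [11.4627  0.1937  0.3731]
```

View pics/s9.png

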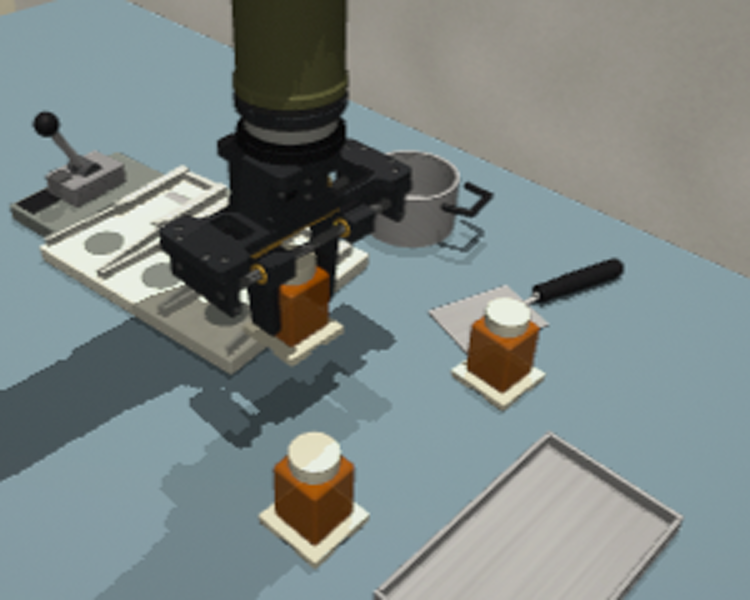

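Request:
send_rows(
  motion=[
    [[0, 0, 0, 1, 0, 0.2, 0.3], [0, 0, 0, 1, 0, 0.2, 0.3], [0, 0, 0, 1, 0, 0, 0.3], [0, 0, 0, 1, 0, 0, 0.3], [0, 0, 0, 1, 0, 0, 0.3]],
  ],
)

```text
clock: 10.07
tool_pos: [0.5296, -0.2182, 0.1039]
eef_rot: [-0.499, 0.501, -0.5, 0.499]
contact_force: [0.4, -0.8, -3.0]
opening: 0.474
```

Request:
send_rows(
  motion=[
    [[0, 0, 0, 1, 0, 0, 0.3], [0, 0, 0, 1, 0, 0, 0.3], [0, 0, 0, 1, 0, 0, 0.3], [0, 0, 0, 1, 0, 0, 0.3], [0, 0, 0, 1, 0, 0, 0.3]],
  ],
)

```text
clock: 10.48
tool_pos: [0.5293, -0.3182, 0.1038]
eef_rot: [-0.499, 0.501, -0.5, 0.499]
contact_force: [0.2, -0.1, -3.4]
opening: 0.475
```

Request:
send_rows(
  motion=[
    [[0, 0, 0, 1, 0, 0, 0.3], [0, 0, 0, 0.4, 0, 0, 0.3], [0, 0, 0, 0, 0.6, 0, 0.3], [0, 0, 0, 0, 0.6, 0, 0.3], [0, 0, 0, 0, 0, 0, 0.3]],
  ],
)

```text
clock: 10.9
tool_pos: [0.5283, -0.3419, 0.0771]
eef_rot: [-0.5, 0.502, -0.497, 0.5]
contact_force: [-0.1, 1.2, -3.6]
opening: 0.475
```

Run:
```python
from h import *
goto(.529,-.349,.041,0)
S=snap("side"); crop(S,130,140,430,380,2.5,"s10"); T=snap("top","10")
```

```text
t 10.9 pos [ 0.5283 -0.3419  0.0771] open 41.8 F [-0.0998  1.1838 -3.637 ] q7 0.38
 turn units [ 0.0659  0.0076 -0.065 ]  shift units (tool now) [0.3619 1.803  0.0425]  (after turn) [0.3525 1.8051 0.0332]
```

View pics/s10.png

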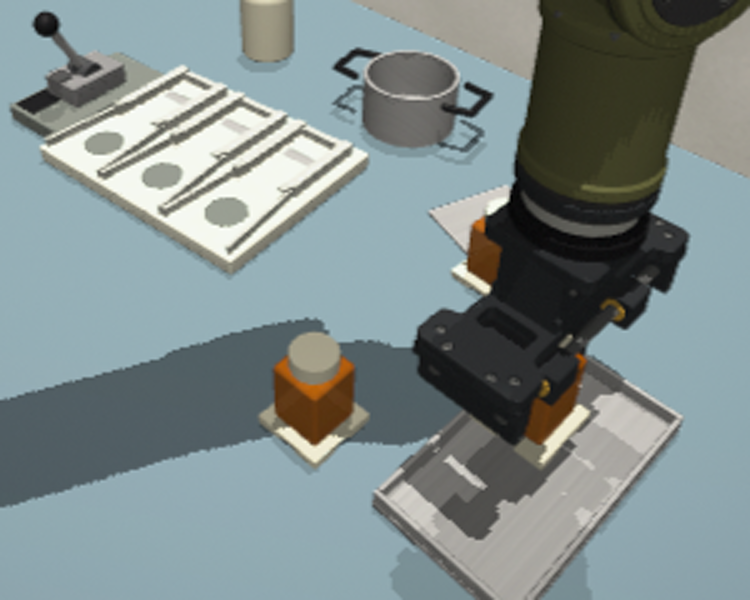

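View pics/top10.png

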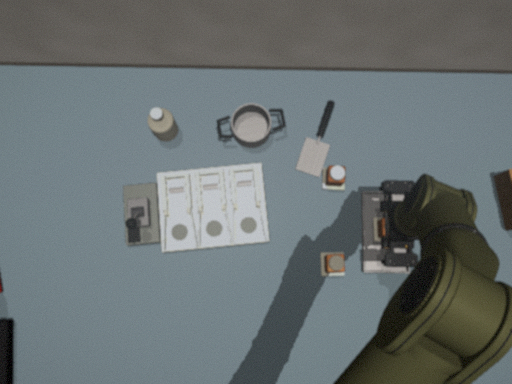

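Request:
send_rows(
  motion=[
    [[0, 0, 0, 0.3, 0, 0, 0.3], [0, 0, 0, 0, 0.6, 0, 0.3], [0, 0, 0, 0, 0.6, 0, 0.3], [0, 0, 0, 0, 0.4, 0, 0.3], [0, 0, 0, 0, 0, 0, 0.3]],
  ],
)

```text
clock: 11.42
tool_pos: [0.5284, -0.3504, 0.046]
eef_rot: [-0.5, 0.502, -0.499, 0.499]
contact_force: [0.1, 0.4, -2.4]
opening: 0.475
```

Request:
send_rows(
  motion=[
    [[0, 0, 0, 0, 0.1, 0, 0.3], [0, 0, 0, 0, 0, 0, 0.3], [0, 0, 0, 0, 0, 0, 0.3], [0, 0, 0, 0, 0, 0, 0.3], [0, 0, 0, 0, 0, 0, 0.3]],
  ],
)

```text
clock: 11.83
tool_pos: [0.5302, -0.3517, 0.0471]
eef_rot: [0.5, -0.5, 0.501, -0.5]
contact_force: [0.4, 0.4, -2.4]
opening: 0.473
```

Run:
```python
from h import *
goto(.529,-.349,.039,0)
```

```text
t 11.83 pos [ 0.5302 -0.3517  0.0471] open 41.6 F [ 0.3874  0.4005 -2.396 ] q7 0.39
 turn units [-0.0095 -0.0142  0.0045]  shift units (tool now) [-0.136   0.4067 -0.0625]  (after turn) [-0.1359  0.4068 -0.062 ]
```

Request:
send_rows(
  motion=[
    [[0, 0, 0, 0, 0.15, 0, 0.3], [0, 0, 0, 0, 0, 0, 0.3], [0, 0, 0, 0, 0.15, 0, 0.3], [0, 0, 0, 0, 0, 0, 0.3], [0, 0, 0, 0, 0, 0, 0.3]],
  ],
)

```text
clock: 12.25
tool_pos: [0.5298, -0.3514, 0.0404]
eef_rot: [-0.5, 0.5, -0.5, 0.5]
contact_force: [0.2, 0.3, -2.8]
opening: 0.473
```

Run:
```python
from h import *
goto(.529,-.349,.039,0)
```

```text
t 12.25 pos [ 0.5298 -0.3514  0.0404] open 41.6 F [ 0.2003  0.3278 -2.7695] q7 0.39
 turn units [ 0.0053 -0.0143 -0.0046]  shift units (tool now) [-0.1203  0.0695 -0.04  ]  (after turn) [-0.1204  0.0695 -0.0399]
```

Request:
send_rows(
  motion=[
    [[0, 0, 0, 0, 0.08, 0, 0.3], [0, 0, 0, 0, 0, 0, 0.3], [0, 0, 0, 0, 0.05, 0, 0.3], [0, 0, 0, 0, 0, 0, 0.3], [0, 0, 0, 0, 0, 0, 0.3]],
  ],
)

```text
clock: 12.67
tool_pos: [0.53, -0.3515, 0.0387]
eef_rot: [0.5, -0.5, 0.5, -0.5]
contact_force: [-1.8, 1.8, 4.2]
opening: 0.476
```

Request:
send_rows(
  motion=[
    [[0, 0, 0, 0, 0, 0, -0.4], [0, 0, 0, 0, 0, 0, -0.7], [0, 0, 0, 0, 0, 0, -1], [0, 0, 0, 0, 0, 0, -1], [0, 0, 0, 0, 0, 0, -1]],
  ],
)

```text
clock: 13.08
tool_pos: [0.5301, -0.3516, 0.038]
eef_rot: [0.5, -0.5, 0.5, -0.5]
contact_force: [-0.1, 0.4, -0.7]
opening: 0.831
```

Request:
send_rows(
  motion=[
    [[0, 0, 0, 0, 0, 0, -1], [0, 0, 0, 0, -0.6, 0, -1], [0, 0, 0, 0, -1, 0, -1], [0, 0, 0, 0, -1, 0, -1], [0, 0, 0, 0, -1, 0, -1]],
  ],
)

```text
clock: 13.5
tool_pos: [0.5299, -0.3516, 0.1116]
eef_rot: [0.5, -0.5, 0.5, -0.5]
contact_force: [0.1, 0.1, 0.3]
opening: 0.999
```

Request:
send_rows(
  motion=[
    [[0, 0, 0, 0, -1, 0, -1], [0, 0, 0, 0, -1, 0, -1], [0, 0, 0, 0, 0, 0, -1], [0, 0, 0, 0, 0, 0, -1], [0, 0, 0, 0, 0, 0, -1]],
  ],
)

```text
clock: 13.92
tool_pos: [0.5295, -0.3513, 0.1499]
eef_rot: [-0.5, 0.501, -0.5, 0.5]
contact_force: [-0.5, 0.5, -0.1]
opening: 1.001
```

Run:
```python
from h import *
goto(.4487,-.2203,.15,0)
S=snap("side"); crop(S,130,140,430,380,2.5,"s11"); T=snap("top","11")
```

```text
t 13.92 pos [ 0.5295 -0.3513  0.1499] open 88.0 F [-0.5302  0.4815 -0.0629] q7 0.41
 turn units [ 0.0075 -0.0137 -0.0046]  shift units (tool now) [-6.5475  0.0003 -4.0496]  (after turn) [-6.5519 -0.0045 -4.0424]
```

View pics/s11.png

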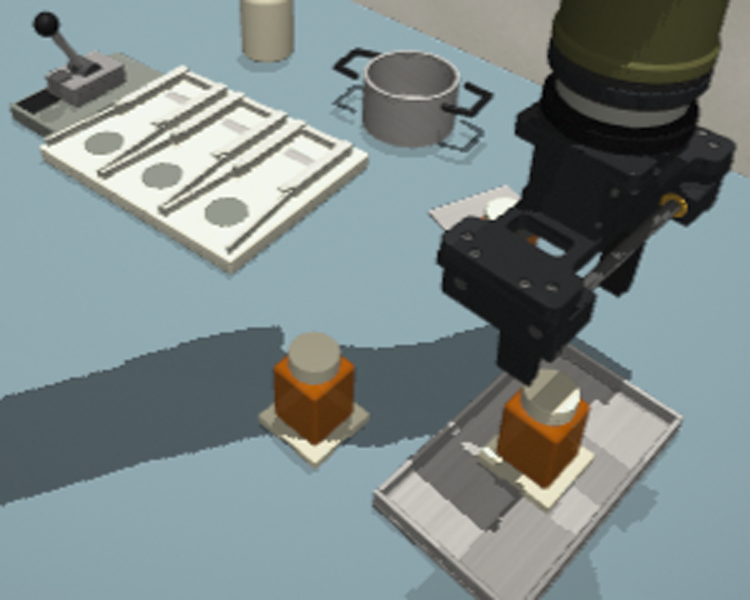

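Request:
send_rows(
  motion=[
    [[0, 0, 0, -1, 0, -0.6, -1], [0, 0, 0, -1, 0, -0.6, -1], [0, 0, 0, -1, 0, -0.6, -1], [0, 0, 0, -1, 0, -0.6, -1], [0, 0, 0, -1, 0, -0.6, -1]],
  ],
)

```text
clock: 14.43
tool_pos: [0.4689, -0.2504, 0.1492]
eef_rot: [-0.5, 0.501, -0.5, 0.5]
contact_force: [-0.2, 0.1, 0.6]
opening: 1.001
```

Request:
send_rows(
  motion=[
    [[0, 0, 0, -1, 0, -0.7, -1], [0, 0, 0, -0.5, 0, -0.4, -1], [0, 0, 0, 0, 0, 0, -1], [0, 0, 0, 0, 0, 0, -1], [0, 0, 0, 0, 0, 0, -1]],
  ],
)

```text
clock: 14.85
tool_pos: [0.449, -0.2225, 0.1498]
eef_rot: [0.499, -0.5, 0.501, -0.5]
contact_force: [-0.5, -0.2, 0.8]
opening: 1.002
```

Run:
```python
from h import *
goto(.4478,-.2205,.035,0.01)
S=snap("side"); crop(S,130,140,430,380,2.5,"s12"); T=snap("top"); crop(T,240,130,440,280,4,"t12")
```

```text
t 14.85 pos [ 0.449  -0.2225  0.1498] open 88.2 F [-0.4689 -0.1604  0.7934] q7 0.25
 turn units [-0.0104 -0.1494  0.0089]  shift units (tool now) [-0.105   5.7418 -0.0629]  (after turn) [-0.1017  5.7419 -0.0569]
```

View pics/s12.png

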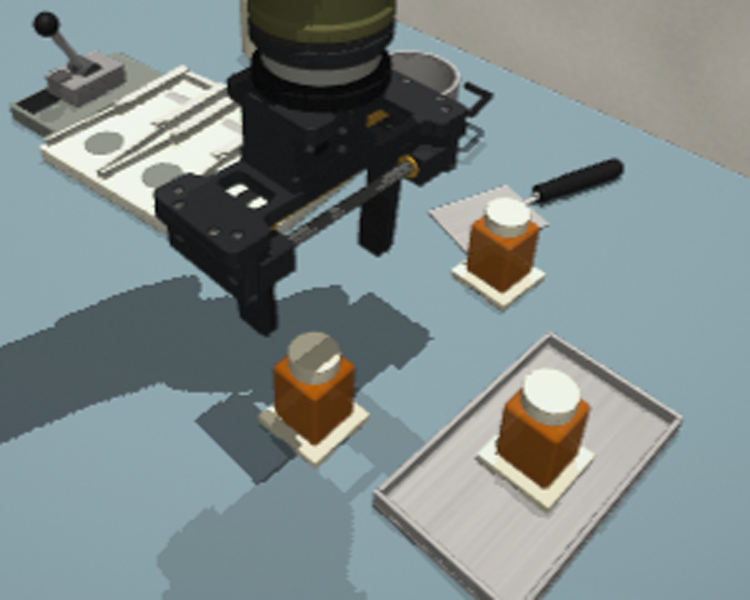

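View pics/t12.png

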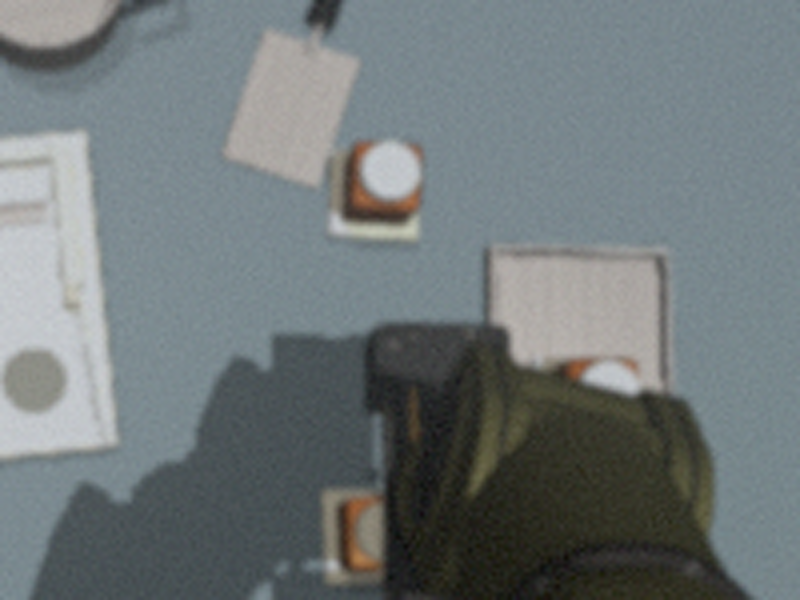

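Request:
send_rows(
  motion=[
    [[0, 0, 0, -0.1, 0, -0.05, -1], [0, 0, 0, 0, 1, 0, -1], [0, 0, 0, 0, 1, 0, -1], [0, 0, 0, 0, 1, 0, -1], [0, 0, 0, 0, 1, 0, -1]],
  ],
)

```text
clock: 15.37
tool_pos: [0.4476, -0.22, 0.0693]
eef_rot: [0.499, -0.5, 0.501, -0.5]
contact_force: [1.2, 0.2, -0.2]
opening: 1.002
```

Request:
send_rows(
  motion=[
    [[0, 0, 0, 0, 0.8, 0, -1], [0, 0, 0, 0, 0.6, 0, -1], [0, 0, 0, 0, 0, 0, -1], [0, 0, 0, 0, 0, 0, -1], [0, 0, 0, 0, 0, 0, -1]],
  ],
)

```text
clock: 15.78
tool_pos: [0.4475, -0.2198, 0.0426]
eef_rot: [0.499, -0.5, 0.501, -0.5]
contact_force: [0.4, 0.1, 0.7]
opening: 1.001
```

Run:
```python
from h import *
goto(.4478,-.2205,.035,0.01)
S=snap("side"); crop(S,170,180,370,340,4,"s13")
```

```text
t 15.78 pos [ 0.4475 -0.2198  0.0426] open 88.1 F [0.3819 0.1276 0.6826] q7 0.23
 turn units [-0.0114 -0.1444  0.0044]  shift units (tool now) [0.0341 0.3801 0.014 ]  (after turn) [0.0344 0.3801 0.014 ]
```

View pics/s13.png

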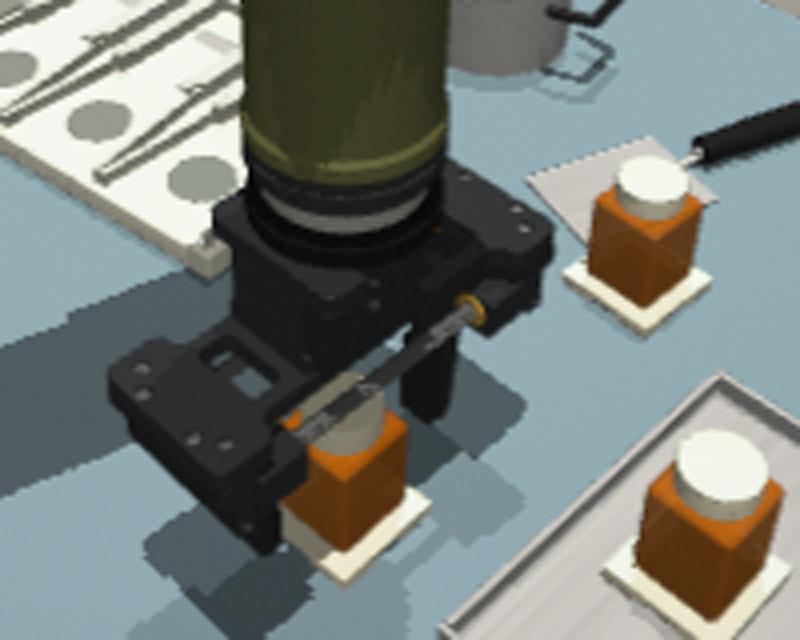

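Straddled well. Lower the last bit and close.

Request:
send_rows(
  motion=[
    [[0, 0, 0, 0, 0.38, 0, -1], [0, 0, 0, 0, 0, 0, -0.5], [0, 0, 0, 0, 0, 0, 0.3], [0, 0, 0, 0, 0, 0, 0.3], [0, 0, 0, 0, 0, 0, 0.3]],
  ],
  force=20,
)

```text
clock: 16.25
tool_pos: [0.4472, -0.2195, 0.0347]
eef_rot: [0.5, -0.5, 0.5, -0.5]
contact_force: [1.1, 0.5, 0.1]
opening: 0.722
```

Request:
send_rows(
  motion=[
    [[0, 0, 0, 0, 0, 0, 0.3], [0, 0, 0, 0, 0, 0, 0.3], [0, 0, 0, 0, 0, 0, 0.3], [0, 0, 0, 0, 0, 0, 0.3], [0, 0, 0, 0, 0, 0, 0.3]],
  ],
)

```text
clock: 16.67
tool_pos: [0.4468, -0.2194, 0.0345]
eef_rot: [-0.5, 0.5, -0.5, 0.5]
contact_force: [-0.3, -0.0, 1.5]
opening: 0.478
```

Request:
send_rows(
  motion=[
    [[0, 0, 0, 0, 0, 0, 0.3], [0, 0, 0, 0, -0.5, 0, 0.3], [0, 0, 0, 0, -0.8, 0, 0.3], [0, 0, 0, 0, -0.9, 0, 0.3], [0, 0, 0, 0, -0.9, 0, 0.3]],
  ],
  force=25,
)

```text
clock: 17.08
tool_pos: [0.4469, -0.2193, 0.0974]
eef_rot: [-0.5, 0.5, -0.5, 0.5]
contact_force: [0.9, 0.6, -3.1]
opening: 0.474
```

Run:
```python
from h import *
b=st(-.062,0); goto(b[0],b[1],.10,YAW)
b=st(-.140,0); goto(b[0],b[1],.10,YAW)
S=snap("side"); crop(S,170,180,370,340,4,"s14")
```

```text
t 17.08 pos [ 0.4469 -0.2193  0.0974] open 41.7 F [ 0.9225  0.5663 -3.0929] q7 0.23
 turn units [ 0.0064 -1.4449 -0.0046]  shift units (tool now) [-14.4802  -0.1293   3.7096]  (after turn) [-13.9557  -0.1322   5.355 ]
t 17.08 pos [ 0.4469 -0.2193  0.0974] open 41.7 F [ 0.9225  0.5663 -3.0929] q7 0.23
 turn units [ 0.0064 -1.4449 -0.0046]  shift units (tool now) [-14.0304  -0.1274  -0.1644]  (after turn) [-13.9557  -0.1322   1.455 ]
```

View pics/s14.png

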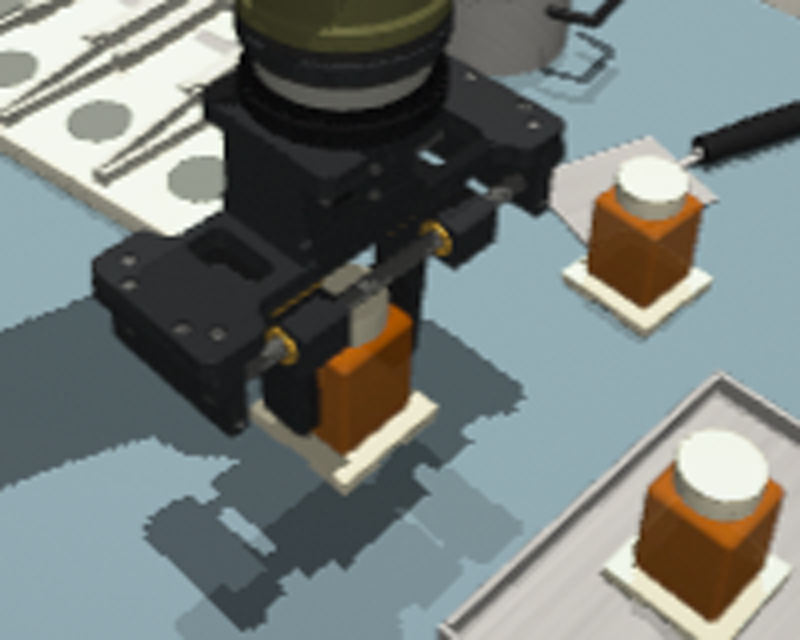

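Request:
send_rows(
  motion=[
    [[0, -0.7, 0, 0, 0, 0, 0.3], [0, -0.74, 0, 0, 0, 0, 0.3], [0, 0, 0, -0.8, 0, 0.3, 0.3], [0, 0, 0, -1, 0, 0.4, 0.3], [0, 0, 0, -1, 0, 0.4, 0.3]],
  ],
)

```text
clock: 17.55
tool_pos: [0.4626, -0.1612, 0.0964]
eef_rot: [-0.527, 0.471, -0.471, 0.527]
contact_force: [1.0, -1.3, -3.3]
opening: 0.473
```

Request:
send_rows(
  motion=[
    [[0, 0, 0, -1, 0, 0.4, 0.3], [0, 0, 0, -1, 0, 0.4, 0.3], [0, 0, 0, -1, 0, 0.4, 0.3], [0, 0, 0, -1, 0, 0.4, 0.3], [0, 0, 0, -1, 0, 0.4, 0.3]],
  ],
)

```text
clock: 17.97
tool_pos: [0.491, -0.0563, 0.0963]
eef_rot: [-0.528, 0.471, -0.471, 0.528]
contact_force: [-0.2, 0.4, -3.7]
opening: 0.475
```

Request:
send_rows(
  motion=[
    [[0, 0, 0, -1, 0, 0.4, 0.3], [0, 0, 0, -1, 0, 0.4, 0.3], [0, 0, 0, -1, 0, 0.4, 0.3], [0, 0, 0, -1, 0, 0.4, 0.3], [0, 0, 0, -1, 0, 0.4, 0.3]],
  ],
)

```text
clock: 18.38
tool_pos: [0.5193, 0.0476, 0.0963]
eef_rot: [0.528, -0.471, 0.471, -0.528]
contact_force: [-0.5, 0.7, -3.1]
opening: 0.476
```

Run:
```python
from h import *
b=st(-.062,0); goto(b[0],b[1],.10,YAW)
```

```text
t 18.38 pos [0.5193 0.0476 0.0963] open 41.9 F [-0.5166  0.6676 -3.0607] q7 -0.06
 turn units [ 0.0045 -0.0037 -0.0019]  shift units (tool now) [-1.1091 -0.1869  0.234 ]  (after turn) [-1.109  -0.187   0.2344]
```

Request:
send_rows(
  motion=[
    [[0, 0, 0, -0.7, 0, 0.1, 0.3], [0, 0, 0, -0.3, 0, 0, 0.3], [0, 0, 0, 0, 0, 0, 0.3], [0, 0, 0, 0, 0, 0, 0.3], [0, 0, 0, 0, 0, 0, 0.3]],
  ],
)

```text
clock: 18.8
tool_pos: [0.5186, 0.0647, 0.0964]
eef_rot: [0.528, -0.471, 0.471, -0.527]
contact_force: [0.3, -0.5, -4.4]
opening: 0.474
```

Run:
```python
from h import *
b=st(-.062,0); goto(b[0],b[1],.053,YAW)
S=snap("side"); crop(S,130,110,330,270,4,"s15"); T=snap("top","15")
```

```text
t 18.8 pos [0.5186 0.0647 0.0964] open 41.7 F [ 0.2583 -0.5055 -4.4383] q7 -0.08
 turn units [ 0.0102 -0.032   0.016 ]  shift units (tool now) [-0.2599  2.1716  0.1695]  (after turn) [-0.2567  2.172   0.1684]
```

View pics/s15.png

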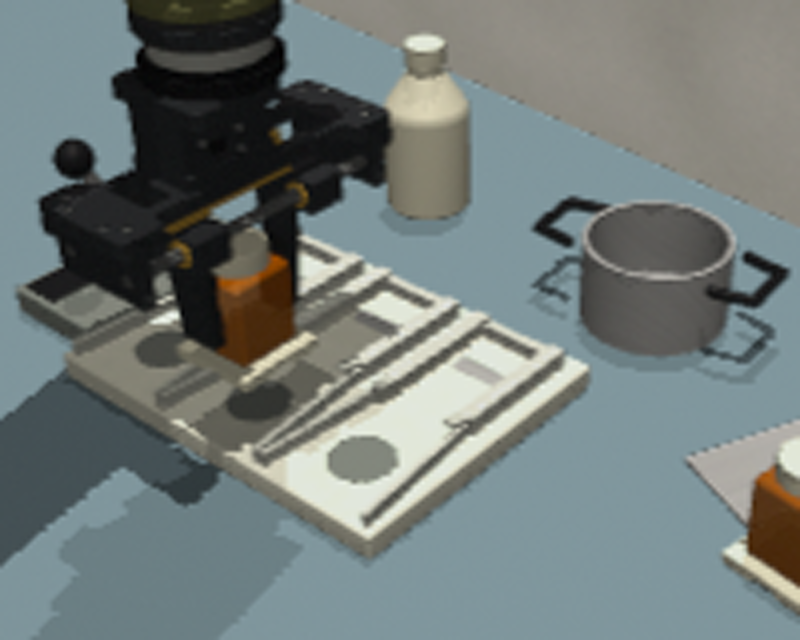

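View pics/top15.png

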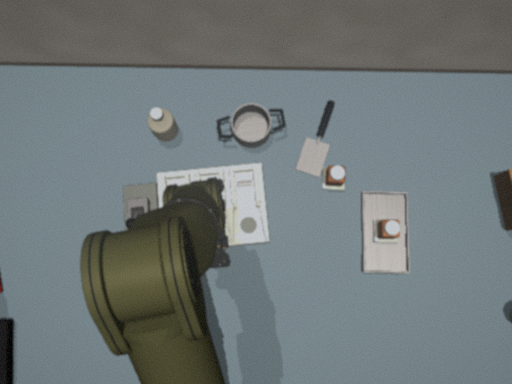

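Request:
send_rows(
  motion=[
    [[0, 0, 0, -0.3, 0, 0.15, 0.3], [0, 0, 0, 0, 0.6, 0, 0.3], [0, 0, 0, 0, 0.6, 0, 0.3], [0, 0, 0, 0, 0.4, 0, 0.3], [0, 0, 0, 0, 0, 0, 0.3]],
  ],
)

```text
clock: 19.32
tool_pos: [0.5205, 0.0728, 0.0631]
eef_rot: [0.528, -0.471, 0.47, -0.527]
contact_force: [0.8, -0.1, -2.4]
opening: 0.479
```

Run:
```python
from h import *
b=st(-.062,0.001); goto(b[0],b[1],.053,YAW)
```

```text
t 19.32 pos [0.5205 0.0728 0.0631] open 42.2 F [ 0.7982 -0.1108 -2.3826] q7 -0.09
 turn units [ 0.0323 -0.0083  0.0006]  shift units (tool now) [0.0824 0.5065 0.0314]  (after turn) [0.0824 0.5066 0.0301]
```

Request:
send_rows(
  motion=[
    [[0, 0, 0, 0.05, 0.25, 0, 0.3], [0, 0, 0, 0, 0.1, 0, 0.3], [0, 0, 0, 0, 0, 0, 0.3], [0, 0, 0, 0, 0, 0, 0.3], [0, 0, 0, 0, 0, 0, 0.3]],
  ],
)

```text
clock: 19.73
tool_pos: [0.5217, 0.0719, 0.0578]
eef_rot: [-0.527, 0.471, -0.471, 0.528]
contact_force: [0.5, -0.2, -2.0]
opening: 0.477
```

Run:
```python
from h import *
b=st(-.062,0.001); goto(b[0],b[1],.0527,YAW)
S=snap("side"); crop(S,130,110,330,270,4,"s16")
```

```text
t 19.73 pos [0.5217 0.0719 0.0578] open 42.0 F [ 0.5115 -0.1885 -1.9804] q7 -0.09
 turn units [-0.0072 -0.0066 -0.0014]  shift units (tool now) [ 0.0333  0.2557 -0.0222]  (after turn) [ 0.0333  0.2557 -0.0221]
```

View pics/s16.png

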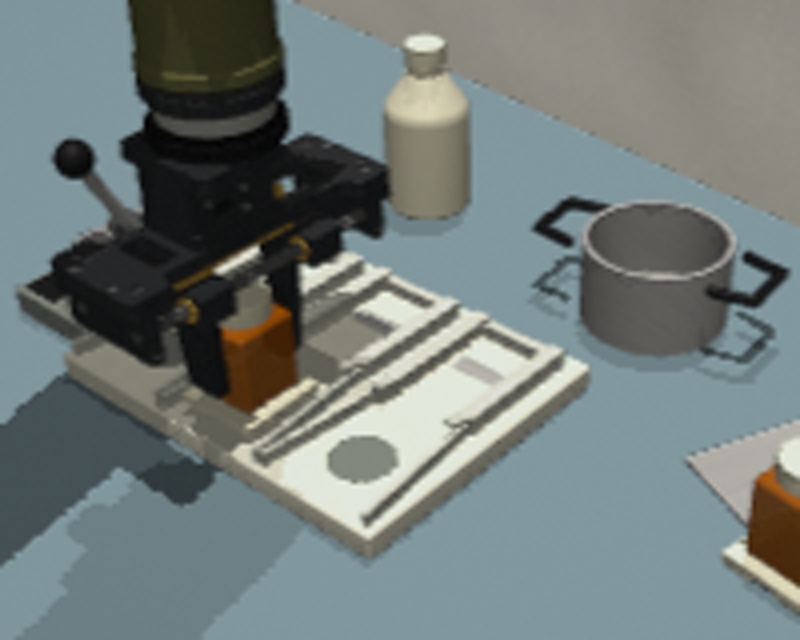

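Request:
send_rows(
  motion=[
    [[0, 0, 0, 0, 0.18, 0, 0.3], [0, 0, 0, 0, 0, 0, 0.3], [0, 0, 0, 0, 0.08, 0, 0.3], [0, 0, 0, 0, 0, 0, 0.3], [0, 0, 0, 0, 0, 0, 0.3]],
  ],
)

```text
clock: 20.2
tool_pos: [0.5215, 0.0719, 0.0526]
eef_rot: [-0.528, 0.471, -0.471, 0.528]
contact_force: [-0.1, 0.1, 1.9]
opening: 0.476
```

Run:
```python
from h import *
b=st(-.062,0.001); goto(b[0],b[1],.0527,YAW)
```

```text
t 20.2 pos [0.5215 0.0719 0.0526] open 41.9 F [-0.1148  0.0631  1.9329] q7 -0.09
 turn units [-0.0034 -0.0056 -0.0011]  shift units (tool now) [ 0.0346 -0.0068 -0.0149]  (after turn) [ 0.0346 -0.0068 -0.015 ]
```

Request:
send_rows(
  motion=[
    [[0, 0, 0, 0.02, 0, 0.4, 0.3], [0, 0, 0, 0, 0, 0.6, 0.3], [0, 0, 0, 0, 0, 0.6, 0.3], [0, 0, 0, 0, 0, 0.6, 0.3], [0, 0, 0, 0, 0, 0.6, 0.3]],
  ],
)

```text
clock: 20.62
tool_pos: [0.5745, 0.0774, 0.0524]
eef_rot: [0.529, -0.472, 0.469, -0.526]
contact_force: [-4.5, -0.3, 4.5]
opening: 0.478
```

Run:
```python
from h import *
b=st(.05,0.0); goto(b[0],b[1],.0527,YAW)
S=snap("side"); crop(S,130,110,330,270,4,"s17")
```

```text
t 20.62 pos [0.5745 0.0774 0.0524] open 42.1 F [-4.4705 -0.3063  4.5072] q7 -0.08
 turn units [ 0.0767 -0.005   0.0034]  shift units (tool now) [ 0.0534 -0.0334  2.919 ]  (after turn) [ 0.0545 -0.0155  2.9192]
```

View pics/s17.png

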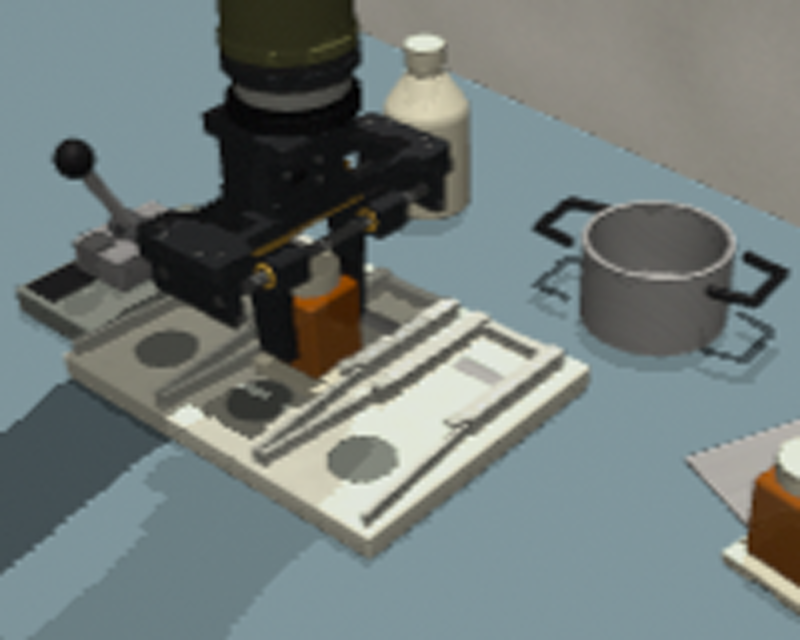

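Request:
send_rows(
  motion=[
    [[0, 0, 0, 0.04, 0, 0.6, 0.3], [0, 0, 0, 0, 0, 0.6, 0.3], [0, 0, 0, 0, 0, 0.5, 0.3], [0, 0, 0, 0, 0, 0.4, 0.3], [0, 0, 0, 0, 0, 0, 0.3]],
  ],
)

```text
clock: 21.08
tool_pos: [0.6141, 0.0818, 0.0524]
eef_rot: [0.53, -0.473, 0.468, -0.525]
contact_force: [-3.2, -0.3, 3.5]
opening: 0.476
```

Run:
```python
from h import *
b=st(.05,0.0); goto(b[0],b[1],.0527,YAW)
```

```text
t 21.08 pos [0.6141 0.0818 0.0524] open 41.9 F [-3.1867 -0.3267  3.548 ] q7 -0.08
 turn units [ 0.1255 -0.0032 -0.0062]  shift units (tool now) [ 0.0472 -0.0261  0.9302]  (after turn) [ 0.0474 -0.0167  0.9304]
```

Request:
send_rows(
  motion=[
    [[0, 0, 0, 0, 0, 0.3, 0.3], [0, 0, 0, 0, 0, 0.3, 0.3], [0, 0, 0, 0, 0, 0.3, 0.3], [0, 0, 0, 0, 0, 0.1, 0.3], [0, 0, 0, 0, 0, 0, 0.3]],
  ],
)

```text
clock: 21.5
tool_pos: [0.6328, 0.0841, 0.0522]
eef_rot: [0.531, -0.474, 0.467, -0.524]
contact_force: [-12.4, 0.1, 13.7]
opening: 0.477
```

Run:
```python
from h import *
b=st(.05,0.0); goto(b[0],b[1],.0527,YAW)
```

```text
t 21.5 pos [0.6328 0.0841 0.0522] open 41.9 F [-12.3896   0.1227  13.6996] q7 -0.07
 turn units [ 0.161  -0.0036 -0.0064]  shift units (tool now) [ 0.0523 -0.0239 -0.0135]  (after turn) [ 0.0523 -0.024  -0.0132]
```

Request:
send_rows(
  motion=[
    [[0, 0, 0, 0, 0, 0.1, 0.3], [0, 0, 0, 0, 0, 0, 0.3], [0, 0, 0, 0, 0, 0, 0.3], [0, 0, 0, 0, 0, 0, 0.3], [0, 0, 0, 0, 0, 0, 0.3]],
  ],
)

```text
clock: 21.92
tool_pos: [0.633, 0.0841, 0.0523]
eef_rot: [0.532, -0.475, 0.467, -0.524]
contact_force: [-16.5, -0.7, 16.0]
opening: 0.476
```

Run:
```python
from h import *
b=st(.05,0.0); goto(b[0],b[1],.0527,YAW)
```

```text
t 21.92 pos [0.633  0.0841 0.0523] open 41.9 F [-16.4539  -0.6688  16.0242] q7 -0.07
 turn units [ 0.2034 -0.0035 -0.005 ]  shift units (tool now) [ 0.051  -0.0203 -0.0206]  (after turn) [ 0.051  -0.0206 -0.0203]
```

Request:
send_rows(
  motion=[
    [[0, 0, 0, 0, 0, -0.08, 0.3], [0, 0, 0, 0, 0, -0.08, 0.3], [0, 0, 0, 0, 0, 0, 0.3], [0, 0, 0, 0, 0, 0, 0.3], [0, 0, 0, 0, 0, 0, 0.3]],
  ],
)

```text
clock: 22.33
tool_pos: [0.6328, 0.084, 0.0522]
eef_rot: [0.53, -0.473, 0.468, -0.525]
contact_force: [-10.3, 0.7, 10.1]
opening: 0.472
```

Run:
```python
from h import *
b=st(.05,0.0); goto(b[0],b[1],.0527,YAW)
S=snap("side"); crop(S,190,130,290,205,8,"s18")
```

```text
t 22.33 pos [0.6328 0.084  0.0522] open 41.5 F [-10.3313   0.6822  10.0846] q7 -0.07
 turn units [ 0.124  -0.004  -0.0071]  shift units (tool now) [ 0.0507 -0.0239 -0.0107]  (after turn) [ 0.0507 -0.024  -0.0105]
```

View pics/s18.png

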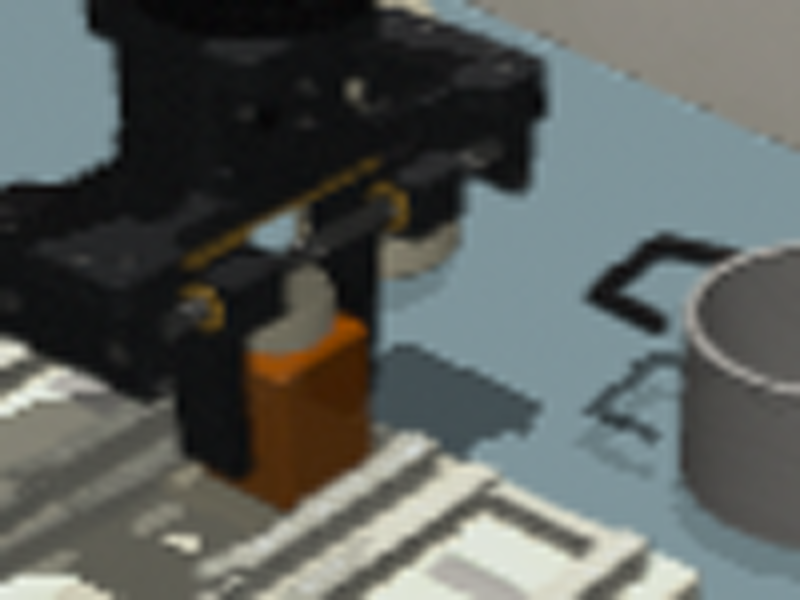

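Request:
send_rows(
  motion=[
    [[0, 0, 0, 0, 0, -0.08, 0.3], [0, 0, 0, 0, 0, 0, -0.3], [0, 0, 0, 0, 0, 0, -0.7], [0, 0, 0, 0, 0, 0, -1], [0, 0, 0, 0, 0, 0, -1]],
  ],
)

```text
clock: 22.8
tool_pos: [0.6367, 0.0838, 0.0523]
eef_rot: [-0.527, 0.47, -0.471, 0.528]
contact_force: [-0.1, -0.1, 0.0]
opening: 0.755
```

Request:
send_rows(
  motion=[
    [[0, 0, 0, 0, 0, 0, -1], [0, 0, 0, 0, 0, 0, -1], [0, 0, 0, 0, -0.5, 0, -1], [0, 0, 0, 0, -1, 0, -1], [0, 0, 0, 0, -1, 0, -1]],
  ],
)

```text
clock: 23.22
tool_pos: [0.6356, 0.0837, 0.1028]
eef_rot: [0.528, -0.471, 0.47, -0.527]
contact_force: [-0.1, 0.1, 0.4]
opening: 1.001
```

Request:
send_rows(
  motion=[
    [[0, 0, 0, 0, -1, 0, -1], [0, 0, 0, 0, -1, 0, -1], [0, 0, 0, 0, -1, 0, -1], [0, 0, 0, 0, 0, 0, -1], [0, 0, 0, 0, 0, 0, -1]],
  ],
)

```text
clock: 23.63
tool_pos: [0.6369, 0.0839, 0.164]
eef_rot: [-0.527, 0.47, -0.471, 0.529]
contact_force: [-0.7, 0.1, -0.1]
opening: 1.001
```

Run:
```python
from h import *
goto(.661,-.225,.15,-.02)
S=snap("side"); a=S["img"][:,:,::-1]; o=cv2.imread("pics/side0.png")
c=lambda im:cv2.resize(im[150:210,195:260],None,fx=6,fy=6,interpolation=cv2.INTER_CUBIC)
cv2.imwrite("pics/cmp1.png",np.hstack([c(o),c(a)]))
# register the amber/cap patch (not background)
def sub(p): return cv2.cvtColor(p,cv2.COLOR_BGR2GRAY).astype(np.float32)
t=np.ascontiguousarray(o[176:196,212:237]); 
L=lambda im:cv2.resize(im,None,fx=8,fy=8,interpolation=cv2.INTER_CUBIC)
hs=lambda im:L(cv2.cvtColor(np.ascontiguousarray(im),cv2.COLOR_BGR2HSV)[:,:,1])
r=cv2.matchTemplate(hs(a[168:206,200:250]),hs(t),cv2.TM_CCOEFF_NORMED); _,m,_,l=cv2.minMaxLoc(r); print(m,l[0]/8-12,l[1]/8-8)
for X in([.6325,.083,.05],[.6345,.0832,.05]):print(proj(S,X))
```

```text
t 23.63 pos [0.6369 0.0839 0.164 ] open 88.1 F [-0.6684  0.0904 -0.0676] q7 -0.07
 turn units [-0.0396  1.6735 -0.0057]  shift units (tool now) [15.4805  0.6924 -0.5604]  (after turn) [15.4163  0.698   1.5132]
0.985747218132019 0.75 -0.25
[[224.7613 179.9026]]
[[225.3143 179.5756]]
```

View pics/cmp1.png

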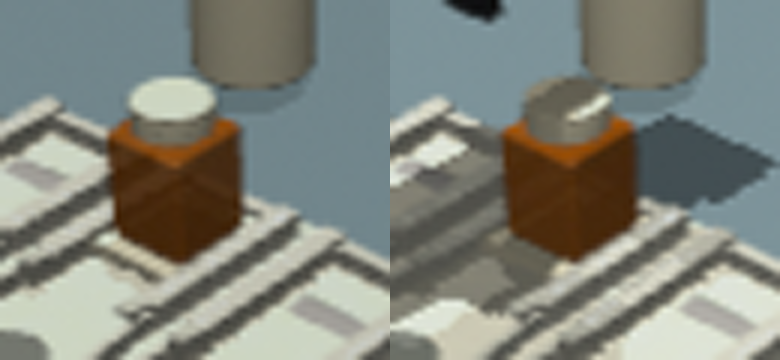

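Request:
send_rows(
  motion=[
    [[0, 0.8, 0, 0, 0, 0, -1], [0, 0.87, 0, 1, 0, 0, -1], [0, 0, 0, 1, 0, 0.2, -1], [0, 0, 0, 1, 0, 0.2, -1], [0, 0, 0, 1, 0, 0.2, -1]],
  ],
)

```text
clock: 24.1
tool_pos: [0.647, 0.0012, 0.161]
eef_rot: [-0.496, 0.506, -0.505, 0.494]
contact_force: [1.3, -0.3, -0.1]
opening: 0.997
```

Request:
send_rows(
  motion=[
    [[0, 0, 0, 1, 0, 0, -1], [0, 0, 0, 1, 0, 0, -1], [0, 0, 0, 1, 0, 0.2, -1], [0, 0, 0, 1, 0, 0.2, -1], [0, 0, 0, 1, 0, 0.2, -1]],
  ],
)

```text
clock: 24.52
tool_pos: [0.6568, -0.0993, 0.161]
eef_rot: [-0.495, 0.506, -0.505, 0.494]
contact_force: [0.3, -0.1, -0.3]
opening: 0.997
```

Run:
```python
from h import *
goto(.661,-.225,.15,-.02)
S=snap("side"); crop(S,210,170,410,320,4,"s20"); T=snap("top","20"); crop(T,140,140,420,280,2.8,"t20")
```

```text
t 24.52 pos [ 0.6568 -0.0993  0.161 ] open 87.7 F [ 0.3275 -0.0968 -0.2516] q7 0.08
 turn units [ 0.0336 -0.0242  0.0087]  shift units (tool now) [6.2799 0.5534 0.3518]  (after turn) [6.2809 0.5499 0.3381]
```

View pics/s20.png

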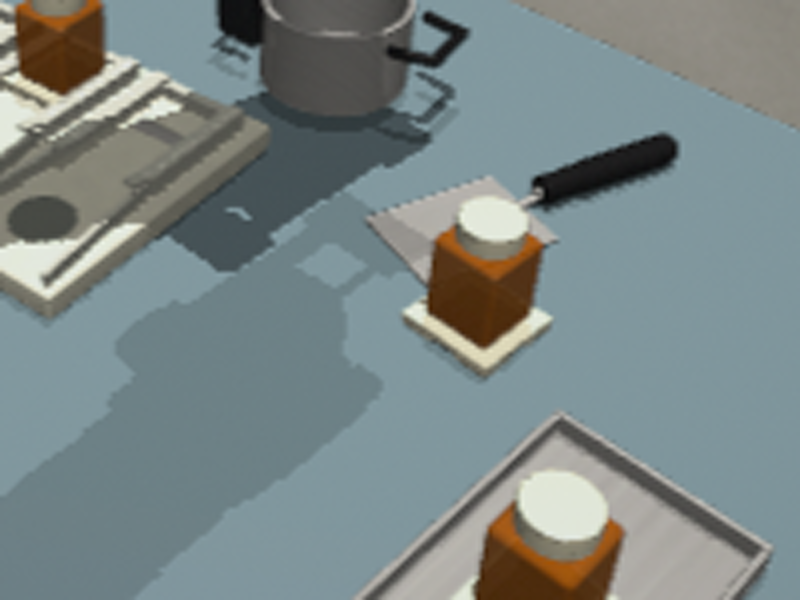

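View pics/t20.png

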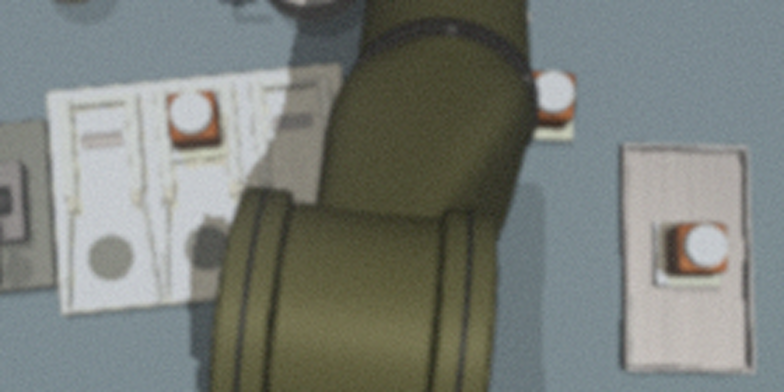

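Request:
send_rows(
  motion=[
    [[0, 0, 0, 1, 0, 0.1, -1], [0, 0, 0, 1, 0, 0.1, -1], [0, 0, 0, 1, 0, 0.1, -1], [0, 0, 0, 1, 0, 0, -1], [0, 0, 0, 1, 0, 0, -1]],
  ],
)

```text
clock: 25.03
tool_pos: [0.6612, -0.1969, 0.1612]
eef_rot: [-0.495, 0.506, -0.504, 0.495]
contact_force: [-0.3, -0.5, -0.2]
opening: 0.996
```

Request:
send_rows(
  motion=[
    [[0, 0, 0, 0.8, 0, 0, -1], [0, 0, 0, 0.2, 0, 0, -1], [0, 0, 0, 0, 0.3, 0, -1], [0, 0, 0, 0, 0, 0, -1], [0, 0, 0, 0, 0, 0, -1]],
  ],
)

```text
clock: 25.45
tool_pos: [0.6614, -0.2141, 0.1554]
eef_rot: [-0.495, 0.505, -0.503, 0.496]
contact_force: [0.6, 0.3, -0.0]
opening: 0.996
```

Run:
```python
from h import *
goto(.661,-.225,.035,-.02)
S=snap("side"); crop(S,210,130,410,280,4,"s21")
```

```text
t 25.45 pos [ 0.6614 -0.2141  0.1554] open 87.7 F [ 0.6212  0.322  -0.0369] q7 0.23
 turn units [ 0.0185  0.033  -0.0301]  shift units (tool now) [ 0.5602  6.0184 -0.0027]  (after turn) [ 0.5458  6.0197 -0.0102]
```

View pics/s21.png

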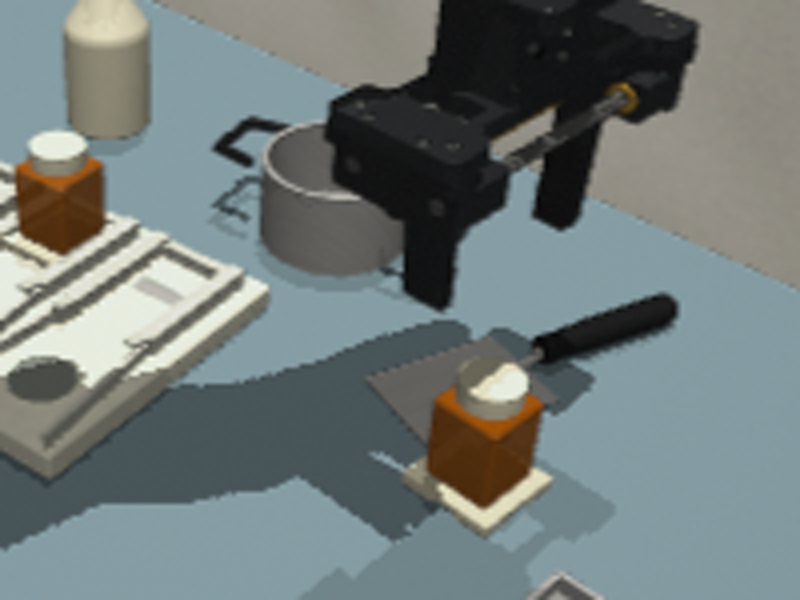

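Request:
send_rows(
  motion=[
    [[0, 0, 0, 0.35, 0, 0, -1], [0, 0, 0, 0, 1, 0, -1], [0, 0, 0, 0, 1, 0, -1], [0, 0, 0, 0, 1, 0, -1], [0, 0, 0, 0, 0.5, 0, -1]],
  ],
)

```text
clock: 25.92
tool_pos: [0.6603, -0.223, 0.0841]
eef_rot: [-0.496, 0.506, -0.504, 0.495]
contact_force: [-0.3, 0.7, 1.1]
opening: 1.001
```

Run:
```python
from h import *
goto(.661,-.225,.035,-.02)
S=snap("side"); crop(S,210,130,410,280,4,"s22")
T=snap("top"); print([proj(T,[.722,-.216,.02]),proj(T,[.722,-.234,.02])]); crop(T,290,90,390,190,6,"t22")
```

```text
t 25.92 pos [ 0.6603 -0.223   0.0841] open 88.1 F [-0.2514  0.7462  1.089 ] q7 0.24
 turn units [ 0.0375  0.0138 -0.0133]  shift units (tool now) [0.1004 2.4526 0.0452]  (after turn) [0.0977 2.4528 0.0379]
[array([[330.2262, 153.8013]]), array([[337.3745, 153.9154]])]
```

View pics/s22.png

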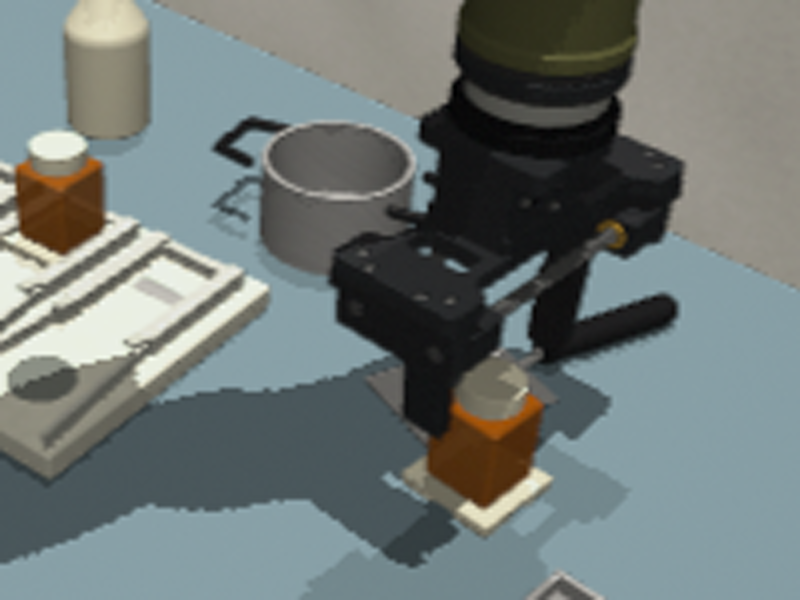

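View pics/t22.png

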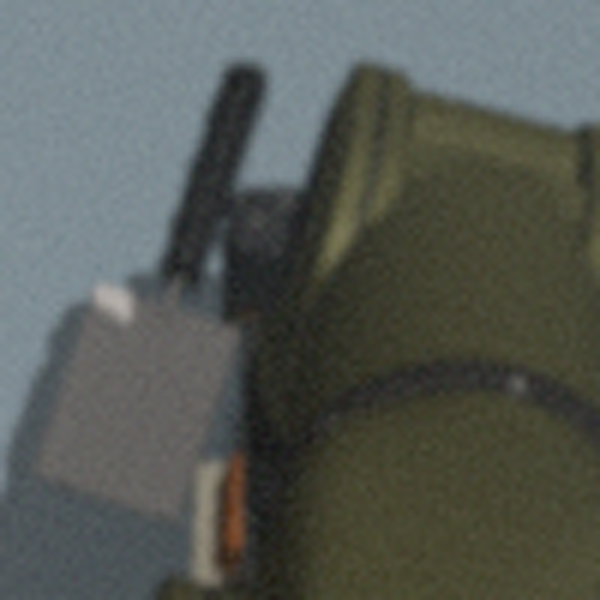

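Request:
send_rows(
  motion=[
    [[0, 0, 0, 0.05, 0.9, 0.03, -1], [0, 0, 0, 0, 0.9, 0, -1], [0, 0, 0, 0, 0.5, 0, -1], [0, 0, 0, 0, 0, 0, -1], [0, 0, 0, 0, 0, 0, -1]],
  ],
)

```text
clock: 26.43
tool_pos: [0.6623, -0.2247, 0.0408]
eef_rot: [0.495, -0.505, 0.505, -0.495]
contact_force: [0.4, -0.4, -0.1]
opening: 0.997
```

Run:
```python
from h import *
goto(.661,-.225,.0347,-.02)
```

```text
t 26.43 pos [ 0.6623 -0.2247  0.0408] open 87.7 F [ 0.3584 -0.3536 -0.111 ] q7 0.24
 turn units [-0.0054  0.007   0.0004]  shift units (tool now) [ 0.0146  0.3064 -0.0654]  (after turn) [ 0.0146  0.3064 -0.0653]
```

Request:
send_rows(
  motion=[
    [[0, 0, 0, 0, 0.3, 0, -1], [0, 0, 0, 0, 0, 0, -0.5], [0, 0, 0, 0, 0, 0, 0.3], [0, 0, 0, 0, 0, 0, 0.3], [0, 0, 0, 0, 0, 0, 0.3]],
  ],
  force=20,
)

```text
clock: 26.85
tool_pos: [0.6623, -0.2248, 0.0348]
eef_rot: [0.495, -0.505, 0.505, -0.495]
contact_force: [0.4, 0.3, 0.4]
opening: 0.72
```

Request:
send_rows(
  motion=[
    [[0, 0, 0, 0, 0, 0, 0.3], [0, 0, 0, 0, 0, 0, 0.3], [0, 0, 0, 0, 0, 0, 0.3], [0, 0, 0, 0, 0, 0, 0.3], [0, 0, 0, 0, 0, 0, 0.3]],
  ],
)

```text
clock: 27.27
tool_pos: [0.6611, -0.2248, 0.0343]
eef_rot: [-0.495, 0.505, -0.504, 0.495]
contact_force: [-2.8, -0.3, 2.7]
opening: 0.474
```

Request:
send_rows(
  motion=[
    [[0, 0, 0, 0, 0, 0, 0.3], [0, 0, 0, 0, -0.5, 0, 0.3], [0, 0, 0, 0, -0.8, 0, 0.3], [0, 0, 0, 0, -0.9, 0, 0.3], [0, 0, 0, 0, -0.9, 0, 0.3]],
  ],
  force=25,
)

```text
clock: 27.68
tool_pos: [0.6627, -0.2245, 0.098]
eef_rot: [0.495, -0.504, 0.505, -0.496]
contact_force: [-0.3, -0.5, -2.6]
opening: 0.474
```

Run:
```python
from h import *
b=st(-.062,-.085); goto(b[0],b[1],.10,YAW)
S=snap("side"); crop(S,210,130,410,280,4,"s23")
```

```text
t 27.68 pos [ 0.6627 -0.2245  0.098 ] open 41.8 F [-0.2611 -0.4633 -2.5671] q7 0.24
 turn units [-0.0208 -1.6721  0.0003]  shift units (tool now) [-10.387   -0.1125  -6.7808]  (after turn) [-11.1986  -0.1021  -5.3351]
```

View pics/s23.png

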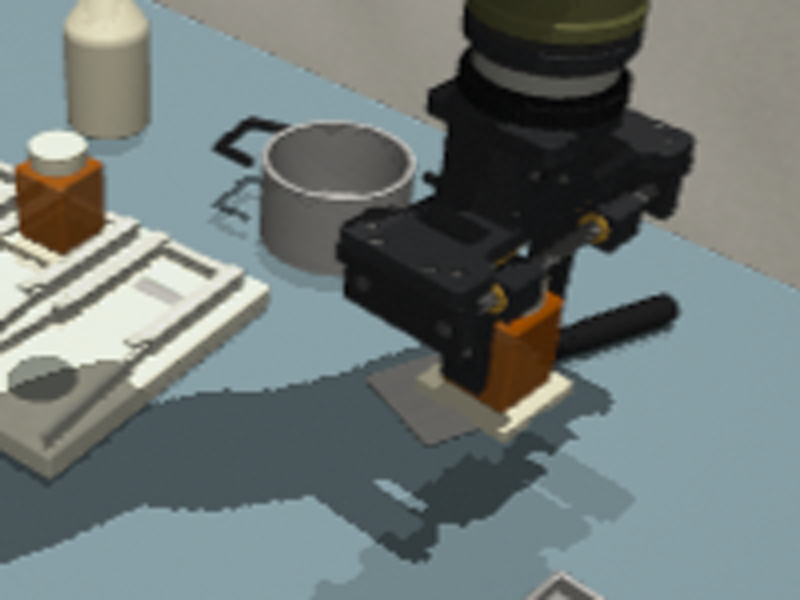

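Request:
send_rows(
  motion=[
    [[0, -0.8, 0, 0, 0, 0, 0.3], [0, -0.87, 0, 0, 0, 0, 0.3], [0, 0, 0, -0.6, 0, -0.7, 0.3], [0, 0, 0, -0.8, 0, -0.8, 0.3], [0, 0, 0, -0.8, 0, -0.8, 0.3]],
  ],
)

```text
clock: 28.15
tool_pos: [0.6114, -0.1863, 0.0969]
eef_rot: [-0.527, 0.47, -0.472, 0.528]
contact_force: [-0.9, 0.3, -3.5]
opening: 0.476
```

Request:
send_rows(
  motion=[
    [[0, 0, 0, -0.9, 0, -0.6, 0.3], [0, 0, 0, -0.9, 0, -0.6, 0.3], [0, 0, 0, -0.9, 0, -0.6, 0.3], [0, 0, 0, -1, 0, -0.4, 0.3], [0, 0, 0, -1, 0, -0.4, 0.3]],
  ],
)

```text
clock: 28.57
tool_pos: [0.5492, -0.0982, 0.0971]
eef_rot: [-0.527, 0.47, -0.471, 0.528]
contact_force: [0.6, 0.3, -2.3]
opening: 0.475
```

Request:
send_rows(
  motion=[
    [[0, 0, 0, -1, 0, -0.2, 0.3], [0, 0, 0, -1, 0, -0.1, 0.3], [0, 0, 0, -1, 0, -0.1, 0.3], [0, 0, 0, -0.8, 0, 0, 0.3], [0, 0, 0, 0, 0, 0, 0.3]],
  ],
)

```text
clock: 28.98
tool_pos: [0.533, -0.0189, 0.0969]
eef_rot: [-0.528, 0.469, -0.469, 0.531]
contact_force: [1.4, -0.6, -2.9]
opening: 0.477
```

Run:
```python
from h import *
b=st(-.062,-.085); goto(b[0],b[1],.10,YAW)
S=snap("side"); crop(S,160,120,360,280,4,"s24")
```

```text
t 28.98 pos [ 0.533  -0.0189  0.0969] open 42.0 F [ 1.4217 -0.5569 -2.8523] q7 0.09
 turn units [-0.0277  0.0748 -0.0452]  shift units (tool now) [-0.2428 -0.1547 -0.0628]  (after turn) [-0.2418 -0.1554 -0.0646]
```

View pics/s24.png

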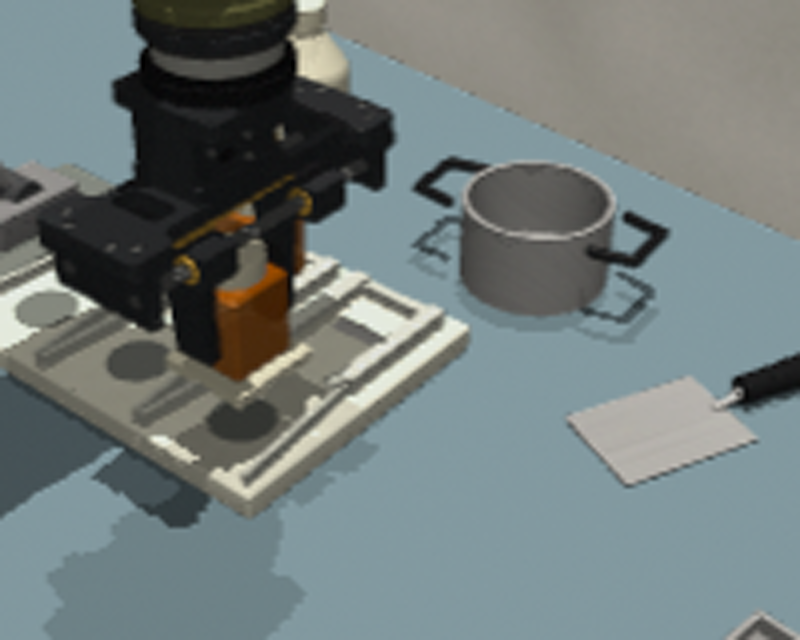

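Request:
send_rows(
  motion=[
    [[0, 0, 0, -0.1, 0.4, 0, 0.3], [0, 0, 0, 0, 0.6, 0, 0.3], [0, 0, 0, 0, 0.5, 0, 0.3], [0, 0, 0, 0, 0, 0, 0.3], [0, 0, 0, 0, 0, 0, 0.3]],
  ],
)

```text
clock: 29.45
tool_pos: [0.5318, -0.0232, 0.0656]
eef_rot: [0.528, -0.471, 0.471, -0.527]
contact_force: [1.2, -0.4, -2.0]
opening: 0.473
```

Run:
```python
from h import *
b=st(-.062,-.085); goto(b[0],b[1],.0525,YAW)
```

```text
t 29.45 pos [ 0.5318 -0.0232  0.0656] open 41.7 F [ 1.1788 -0.4383 -1.9713] q7 0.09
 turn units [ 0.017  -0.0231  0.0043]  shift units (tool now) [-0.4492  0.6535  0.0198]  (after turn) [-0.4489  0.6537  0.0197]
```

Request:
send_rows(
  motion=[
    [[0, 0, 0, -0.4, 0, 0, 0.3], [0, 0, 0, 0, 0.2, 0, 0.3], [0, 0, 0, 0, 0.2, 0, 0.3], [0, 0, 0, 0, 0, 0, 0.3], [0, 0, 0, 0, 0, 0, 0.3]],
  ],
)

```text
clock: 29.87
tool_pos: [0.531, -0.0143, 0.0582]
eef_rot: [0.528, -0.471, 0.471, -0.528]
contact_force: [-0.6, -0.3, -2.8]
opening: 0.476
```

Run:
```python
from h import *
b=st(-.062,-.085); goto(b[0],b[1],.0525,YAW)
S=snap("side"); crop(S,160,120,360,280,4,"s25")
```

```text
t 29.87 pos [ 0.531  -0.0143  0.0582] open 41.9 F [-0.6434 -0.2676 -2.7926] q7 0.08
 turn units [ 0.0047 -0.0053  0.0007]  shift units (tool now) [-0.0021  0.2829  0.0039]  (after turn) [-0.0021  0.2829  0.0038]
```

View pics/s25.png

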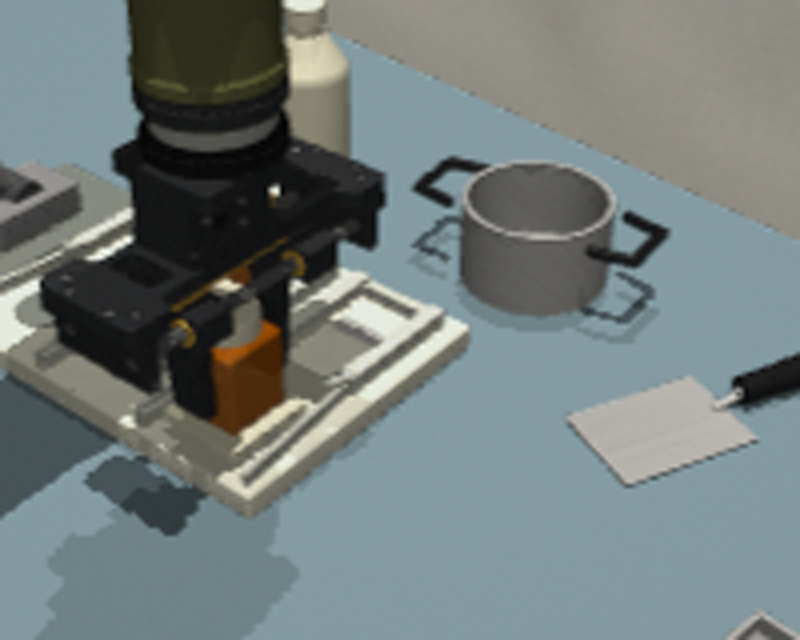

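Request:
send_rows(
  motion=[
    [[0, 0, 0, 0, 0.18, 0, 0.3], [0, 0, 0, 0, 0, 0, 0.3], [0, 0, 0, 0, 0.08, 0, 0.3], [0, 0, 0, 0, 0, 0, 0.3], [0, 0, 0, 0, 0, 0, 0.3]],
  ],
)

```text
clock: 30.33
tool_pos: [0.5311, -0.0143, 0.053]
eef_rot: [0.528, -0.471, 0.471, -0.528]
contact_force: [-0.1, -0.9, -3.0]
opening: 0.474
```

Run:
```python
from h import *
b=st(-.062,-.085); goto(b[0],b[1],.0525,YAW)
```

```text
t 30.33 pos [ 0.5311 -0.0143  0.053 ] open 41.7 F [-0.0757 -0.9355 -3.0008] q7 0.08
 turn units [ 0.0016 -0.0064 -0.0008]  shift units (tool now) [-0.0018  0.0262 -0.001 ]  (after turn) [-0.0018  0.0262 -0.001 ]
```

Request:
send_rows(
  motion=[
    [[0, 0, 0, 0, 0.05, 0, 0.3], [0, 0, 0, 0, 0, 0.4, 0.3], [0, 0, 0, 0, 0, 0.6, 0.3], [0, 0, 0, 0, 0, 0.6, 0.3], [0, 0, 0, 0, 0, 0.6, 0.3]],
  ],
)

```text
clock: 30.75
tool_pos: [0.5729, -0.0096, 0.0523]
eef_rot: [0.529, -0.472, 0.47, -0.526]
contact_force: [-0.6, 0.1, -1.3]
opening: 0.476
```

Run:
```python
from h import *
b=st(.05,-.085); goto(b[0],b[1],.0525,YAW)
```

```text
t 30.75 pos [ 0.5729 -0.0096  0.0523] open 41.9 F [-0.5862  0.0768 -1.3264] q7 0.08
 turn units [ 0.0548 -0.0128 -0.0016]  shift units (tool now) [-0.0116 -0.0271  3.4973]  (after turn) [-0.008  -0.0117  3.4974]
```

Request:
send_rows(
  motion=[
    [[0, 0, 0, 0, 0, 0.6, 0.3], [0, 0, 0, 0, 0, 0.6, 0.3], [0, 0, 0, 0, 0, 0.6, 0.3], [0, 0, 0, 0, 0, 0.4, 0.3], [0, 0, 0, 0, 0, 0.2, 0.3]],
  ],
)

```text
clock: 31.17
tool_pos: [0.6124, -0.0051, 0.0523]
eef_rot: [0.533, -0.476, 0.465, -0.521]
contact_force: [-22.8, -0.9, 24.5]
opening: 0.476
```

Run:
```python
from h import *
b=st(.05,-.085); goto(b[0],b[1],.0525,YAW)
S=snap("side"); crop(S,160,120,360,280,4,"s26")
```

```text
t 31.17 pos [ 0.6124 -0.0051  0.0523] open 41.9 F [-22.8189  -0.9193  24.5253] q7 0.07
 turn units [ 0.2892 -0.016  -0.0075]  shift units (tool now) [-0.0151 -0.0463  1.5077]  (after turn) [-0.0131 -0.0115  1.5084]
```

View pics/s26.png

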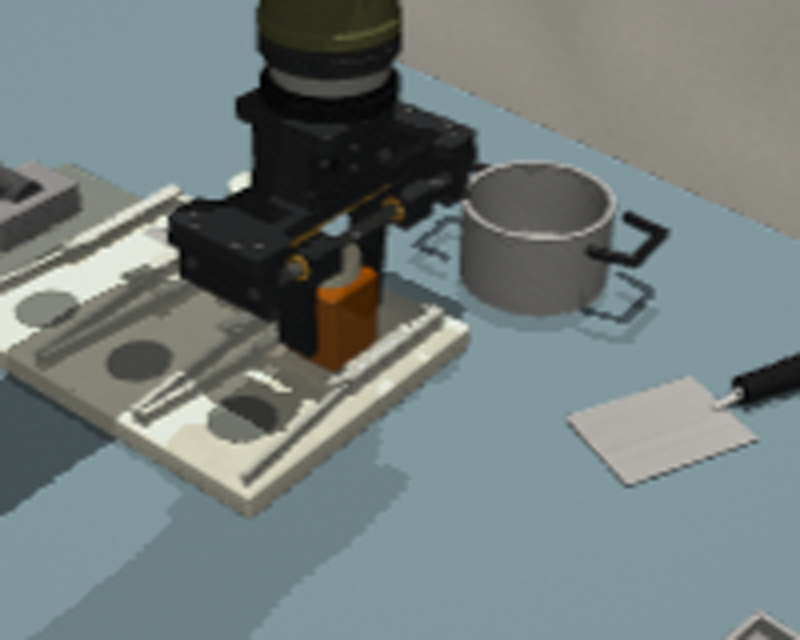

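Request:
send_rows(
  motion=[
    [[0, 0, 0, 0, -0.1, 0, 0.3], [0, 0, 0, 0, 0, 0, 0.3], [0, 0, 0, 0, 0, 0, 0.3], [0, 0, 0, 0, 0, 0, 0.3], [0, 0, 0, 0, 0, 0, 0.3]],
  ],
)

```text
clock: 31.63
tool_pos: [0.6225, -0.0038, 0.054]
eef_rot: [0.528, -0.471, 0.471, -0.528]
contact_force: [-1.6, -0.1, -1.3]
opening: 0.473
```

Run:
```python
from h import *
b=st(.05,-.085); goto(b[0],b[1],.0525,YAW); print(get_state()["moment"])
```

```text
t 31.63 pos [ 0.6225 -0.0038  0.054 ] open 41.7 F [-1.6315 -0.1373 -1.3271] q7 0.07
 turn units [ 0.0036 -0.0062 -0.0002]  shift units (tool now) [-0.0053  0.0751  0.9991]  (after turn) [-0.0048  0.0754  0.9991]
[-0.1638  0.5787 -0.0362]
```

Request:
send_rows(
  motion=[
    [[0, 0, 0, 0, 0.03, 0.25, 0.3], [0, 0, 0, 0, 0, 0.25, 0.3], [0, 0, 0, 0, 0, 0.2, 0.3], [0, 0, 0, 0, 0, 0.1, 0.3], [0, 0, 0, 0, 0, 0, 0.3]],
  ],
)

```text
clock: 32.05
tool_pos: [0.6405, -0.0015, 0.0535]
eef_rot: [-0.527, 0.47, -0.471, 0.529]
contact_force: [0.6, 0.1, -3.1]
opening: 0.479
```

Run:
```python
from h import *
b=st(.05,-.085); goto(b[0],b[1],.0525,YAW)
```

```text
t 32.05 pos [ 0.6405 -0.0015  0.0535] open 42.1 F [ 0.6062  0.0754 -3.0715] q7 0.07
 turn units [-0.0425 -0.0022 -0.0024]  shift units (tool now) [0.0082 0.0501 0.0955]  (after turn) [0.0082 0.0498 0.0957]
```

Request:
send_rows(
  motion=[
    [[0, 0, 0, 0, 0.05, 0.05, 0.3], [0, 0, 0, 0, 0, 0.04, 0.3], [0, 0, 0, 0, 0, 0, 0.3], [0, 0, 0, 0, 0, 0, 0.3], [0, 0, 0, 0, 0, 0, 0.3]],
  ],
)

```text
clock: 32.47
tool_pos: [0.6403, -0.0016, 0.0525]
eef_rot: [-0.528, 0.471, -0.471, 0.528]
contact_force: [0.3, 1.0, -3.3]
opening: 0.474
```

Run:
```python
from h import *
b=st(.05,-.085); goto(b[0],b[1],.0525,YAW)
```

```text
t 32.47 pos [ 0.6403 -0.0016  0.0525] open 41.7 F [ 0.3024  0.9907 -3.3053] q7 0.07
 turn units [-0.0031 -0.005  -0.0018]  shift units (tool now) [ 0.0011 -0.0022  0.1041]  (after turn) [ 0.0012 -0.0022  0.1041]
```

Request:
send_rows(
  motion=[
    [[0, 0, 0, 0, 0.03, 0.06, 0.3], [0, 0, 0, 0, 0, 0.05, 0.3], [0, 0, 0, 0, 0, 0, 0.3], [0, 0, 0, 0, 0, 0, 0.3], [0, 0, 0, 0, 0, 0, 0.3]],
  ],
)

```text
clock: 32.88
tool_pos: [0.6405, -0.0017, 0.0522]
eef_rot: [0.529, -0.472, 0.47, -0.527]
contact_force: [-5.3, 0.6, 5.4]
opening: 0.482
```

Run:
```python
from h import *
b=st(.05,-.085); goto(b[0],b[1],.0525,YAW)
S=snap("side"); crop(S,190,130,310,220,6,"s27")
```

```text
t 32.88 pos [ 0.6405 -0.0017  0.0522] open 42.4 F [-5.3207  0.5563  5.3853] q7 0.07
 turn units [ 0.0518 -0.008  -0.0033]  shift units (tool now) [-0.001  -0.0142  0.0932]  (after turn) [-0.0009 -0.0138  0.0932]
```

View pics/s27.png

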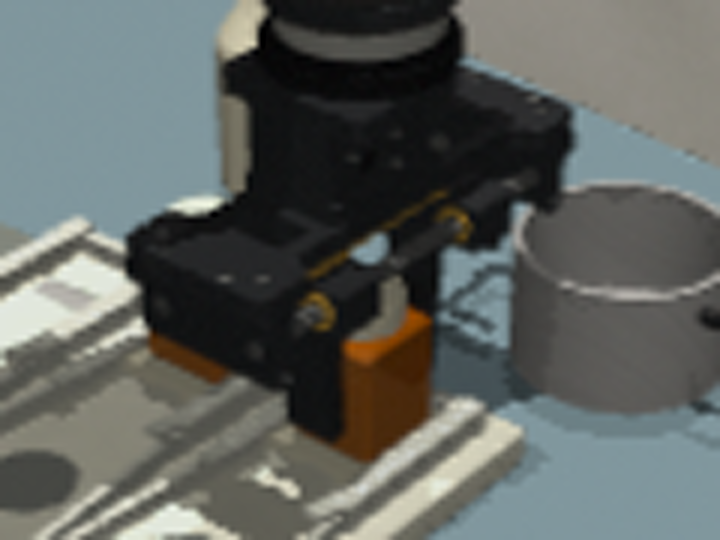

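Request:
send_rows(
  motion=[
    [[0, 0, 0, 0, 0, 0, -0.2], [0, 0, 0, 0, 0, 0, -0.6], [0, 0, 0, 0, 0, 0, -1], [0, 0, 0, 0, 0, 0, -1], [0, 0, 0, 0, 0, 0, -1]],
  ],
)

```text
clock: 33.35
tool_pos: [0.6429, -0.0015, 0.0519]
eef_rot: [-0.527, 0.471, -0.471, 0.528]
contact_force: [0.1, -0.6, 0.5]
opening: 0.825
```

Request:
send_rows(
  motion=[
    [[0, 0, 0, 0, 0, 0, -1], [0, 0, 0, 0, -0.5, 0, -1], [0, 0, 0, 0, -1, 0, -1], [0, 0, 0, 0, -1, 0, -1], [0, 0, 0, 0, -1, 0, -1]],
  ],
)

```text
clock: 33.77
tool_pos: [0.6424, -0.0015, 0.1232]
eef_rot: [-0.528, 0.471, -0.471, 0.528]
contact_force: [0.2, 0.1, -0.3]
opening: 1.004
```

Request:
send_rows(
  motion=[
    [[0, 0, 0, 0, -1, 0, -1], [0, 0, 0, -1, -0.5, 0, -1], [0, 0, 0, -1, 0, -1, -1], [0, 0, 0, -1, 0, -1, -1], [0, 0, 0, -1, 0, -1, -1]],
  ],
)

```text
clock: 34.18
tool_pos: [0.5733, 0.0719, 0.153]
eef_rot: [-0.527, 0.47, -0.471, 0.528]
contact_force: [-0.1, 1.2, 0.1]
opening: 0.999
```

Request:
send_rows(
  motion=[
    [[0, 0, 0, -1, -0.5, -1, -1], [0, 0, 0, -1, 0, -1, -1], [0, 0, 0, -1, 0, -1, -1], [0, 0, 0, -1, 0, -1, -1], [0, 0, 0, -1, 0, -0.5, -1]],
  ],
)

```text
clock: 34.6
tool_pos: [0.4702, 0.1606, 0.1627]
eef_rot: [0.528, -0.471, 0.47, -0.527]
contact_force: [-0.8, 0.2, 0.1]
opening: 0.998
```

Run:
```python
from h import *
b=st(-.0384,.178); goto(b[0],b[1],.20,YAW)
S=snap("side"); crop(S,160,120,290,220,6,"s28"); T=snap("top"); crop(T,115,155,275,260,5,"t28")
```

```text
t 34.6 pos [0.4702 0.1606 0.1627] open 87.8 F [-0.8055  0.2127  0.0891] q7 -0.21
 turn units [ 0.0226 -0.0029 -0.    ]  shift units (tool now) [-4.1166 -1.8713  3.2004]  (after turn) [-4.1159 -1.8655  3.2048]
```

View pics/s28.png

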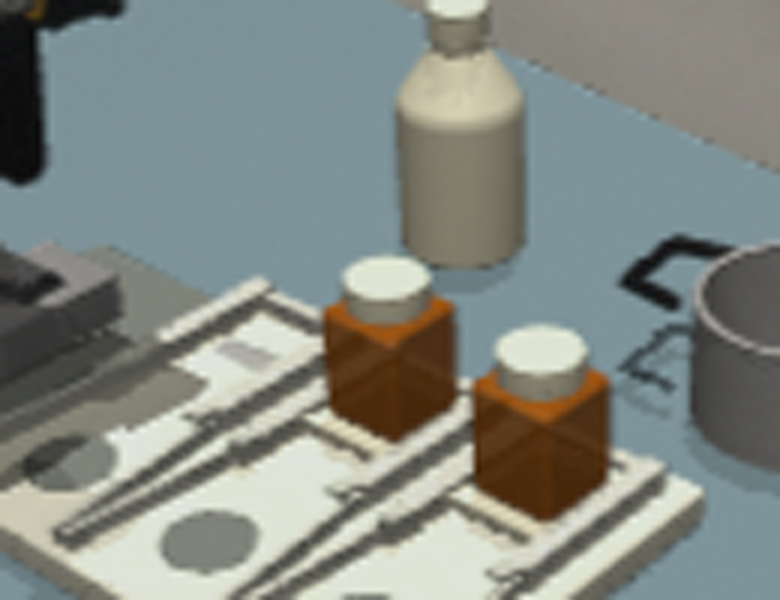

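View pics/t28.png

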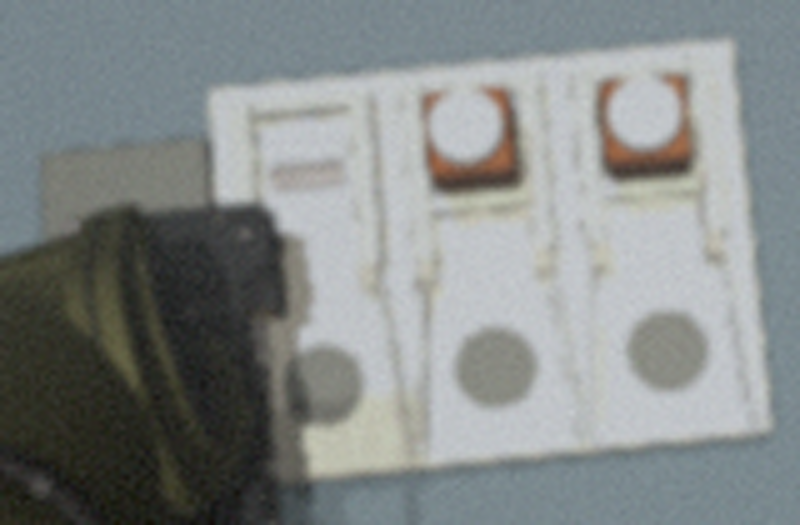

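Run:
```python
from h import *
import cv2
def acc(n,k=6):
    ds=[imaging.snapshot(n) for _ in range(k)]; d=ds[0]; d["img"]=np.mean([x["img"] for x in ds],0); return d
T=acc("top"); S=acc("side")
o={"top":cv2.imread("pics/top0.png")[:,:,::-1].astype(float),"side":cv2.imread("pics/side0.png")[:,:,::-1].astype(float)}
def blob(img,u,v,r):
    # amber body centroid weights (r - b)
    a=img[v-r:v+r+1,u-r:u+r+1]; w=np.clip(a[...,0]-a[...,2]-25,0,None); 
    g=np.mgrid[v-r:v+r+1,u-r:u+r+1]; w[w<10]=0
    return np.array([(g[1]*w).sum(),(g[0]*w).sum()])/w.sum(), w.sum()
for n,d in(("top",T),("side",S)):
    for nm,loc,im in(("spent0",(.05,0),o[n]),("lane2",(.05,0),d["img"]),("lane1",(.05,-.085),d["img"])):
        X=st(*loc); c=np.round(proj(d,[X[0],X[1],.0515])[0]).astype(int)
        m,s=blob(im,c[0],c[1],13)
        P=back(d,m[0],m[1],.0515)[:2]-X; cs,sn=np.cos(YAW),np.sin(YAW)
        print(n,nm,m,s,"local err mm",1000*np.array([cs*P[0]+sn*P[1],-sn*P[0]+cs*P[1]]))
```

```text
top spent0 [209.9437 185.6649] 1671.0 local err mm [-4.078  -1.6809]
top lane2 [210.4773 184.7507] 2509.5 local err mm [-1.9497 -3.1479]
top lane1 [244.1135 182.4607] 2466.333333333333 local err mm [-4.2764  0.1408]
side spent0 [223.3908 179.6661] 15176.0 local err mm [-3.2205  1.7918]
side lane2 [224.027  179.6146] 17527.0 local err mm [-2.0247  0.7125]
side lane1 [249.2163 192.0982] 19284.0 local err mm [-4.109   0.6515]
```

Request:
send_rows(
  motion=[
    [[0, 0, 0, 0, -1, 0, 0], [0, 0, 0, -1, -0.6, 0.8, 0], [0, 0, 0, -1, 0, 0.8, 0], [0, 0, 0, -1, 0, 0.8, 0], [0, 0, 0, -1, 0, 0.8, 0]],
  ],
)

```text
clock: 35.72
tool_pos: [0.528, 0.248, 0.1943]
eef_rot: [-0.527, 0.471, -0.471, 0.528]
contact_force: [-0.1, 0.5, 0.1]
opening: 0.645
```

Request:
send_rows(
  motion=[
    [[0, 0, 0, 0, 0, 0, 0], [0, 0, 0, 0, 0, 0, 0], [0, 0, 0, 0, 0, 0, 0], [0, 0, 0, 0, 0, 0, 0], [0, 0, 0, 0, 0, 0, 0]],
  ],
)

```text
clock: 36.13
tool_pos: [0.527, 0.2456, 0.1939]
eef_rot: [0.528, -0.471, 0.471, -0.527]
contact_force: [-0.1, -0.2, -0.1]
opening: 0.503
```

Run:
```python
from h import *
b=st(-.0384,.178); goto(b[0],b[1],.112,YAW)
S=snap("side"); crop(S,90,60,290,210,4,"s29")
```

```text
t 36.13 pos [0.527  0.2456 0.1939] open 44.2 F [-0.0652 -0.2024 -0.0672] q7 -0.3
 turn units [ 0.01   -0.0252  0.01  ]  shift units (tool now) [-0.2216  4.0961 -0.0987]  (after turn) [-0.2185  4.0962 -0.1015]
```

View pics/s29.png

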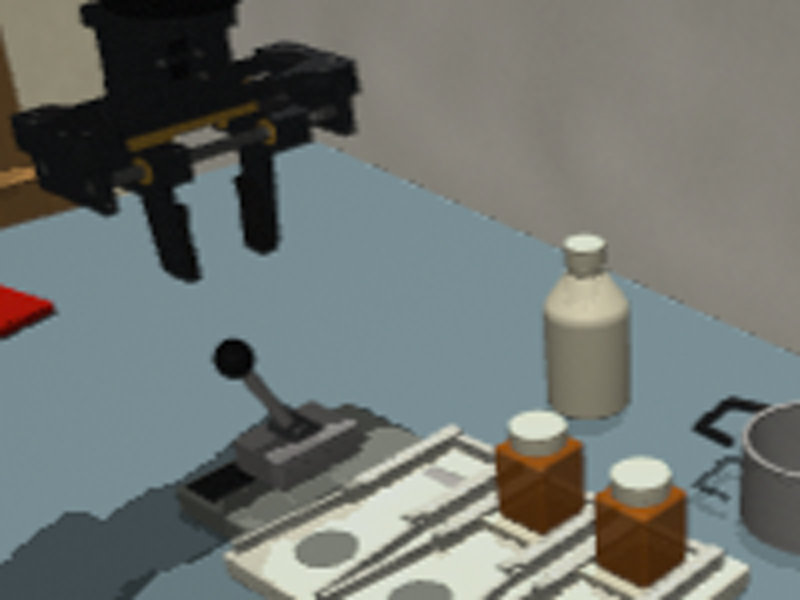

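Request:
send_rows(
  motion=[
    [[0, 0, 0, -0.2, 0, -0.1, 0], [0, 0, 0, 0, 1, 0, 0], [0, 0, 0, 0, 1, 0, 0], [0, 0, 0, 0, 1, 0, 0], [0, 0, 0, 0, 0.9, 0, 0]],
  ],
)

```text
clock: 36.6
tool_pos: [0.5245, 0.2509, 0.1151]
eef_rot: [0.528, -0.471, 0.471, -0.528]
contact_force: [-0.6, -0.1, 0.3]
opening: 0.502
```

Run:
```python
from h import *
b=st(.047,.178); goto(b[0],b[1],.112,YAW)
S=snap("side"); crop(S,90,60,290,210,4,"s30")
T=snap("top","30")
```

```text
t 36.6 pos [0.5245 0.2509 0.1151] open 44.2 F [-0.5881 -0.1066  0.2868] q7 -0.3
 turn units [ 0.0036 -0.0055 -0.0028]  shift units (tool now) [0.0542 0.1532 4.2632]  (after turn) [0.056  0.1545 4.2632]
```

View pics/s30.png

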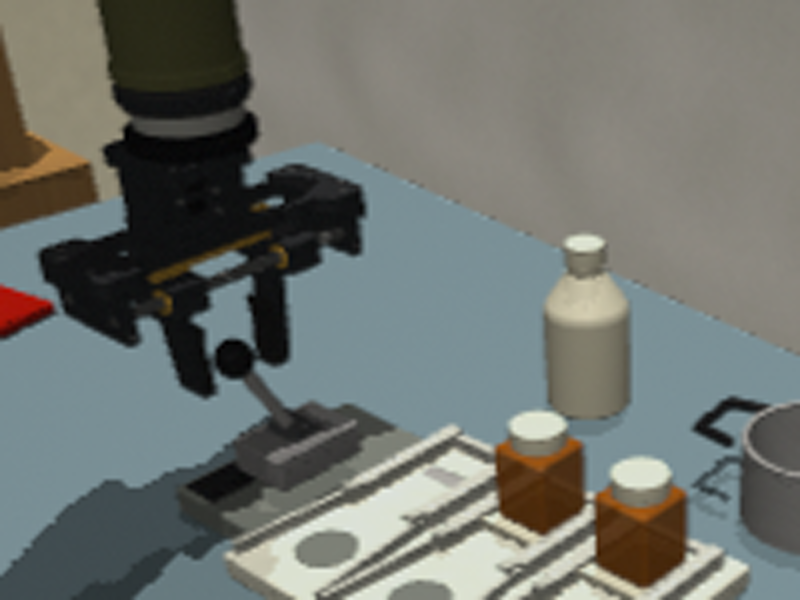

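View pics/top30.png

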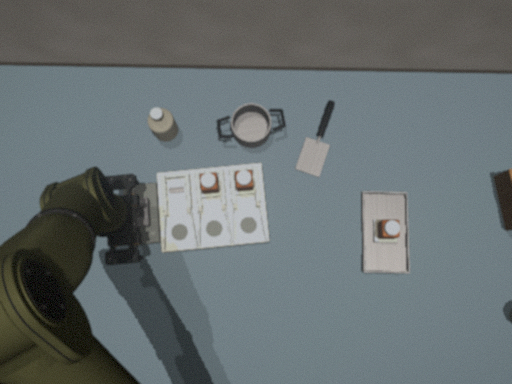

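Request:
send_rows(
  motion=[
    [[0, 0, 0, 0, 0, 0.8, 0], [0, 0, 0, 0, 0, 0.9, 0], [0, 0, 0, 0, 0, 0.9, 0], [0, 0, 0, 0, 0, 0.9, 0], [0, 0, 0, 0, 0, 0.8, 0]],
  ],
)

```text
clock: 37.12
tool_pos: [0.6089, 0.2604, 0.1169]
eef_rot: [0.529, -0.472, 0.47, -0.526]
contact_force: [-36.7, -3.3, 18.0]
opening: 0.498
```

Request:
send_rows(
  motion=[
    [[0, 0, 0, 0, 0, 0, 0], [0, 0, 0, 0, 0, 0, 0], [0, 0, 0, 0, 0, 0, 0], [0, 0, 0, 0, 0, 0, 0], [0, 0, 0, 0, 0, 0, 0]],
  ],
)

```text
clock: 37.53
tool_pos: [0.6077, 0.2601, 0.1163]
eef_rot: [0.529, -0.472, 0.47, -0.526]
contact_force: [-5.9, -0.6, 0.8]
opening: 0.501
```

Run:
```python
from h import *
b=st(.047,.178); goto(b[0],b[1],.112,YAW)
S=snap("side"); crop(S,90,60,290,210,4,"s31")
```

```text
t 37.53 pos [0.6077 0.2601 0.1163] open 44.1 F [-5.9414 -0.6186  0.8473] q7 -0.27
 turn units [ 0.0697 -0.0033  0.0097]  shift units (tool now) [0.0405 0.2157 0.0784]  (after turn) [0.0406 0.2161 0.0772]
```

View pics/s31.png

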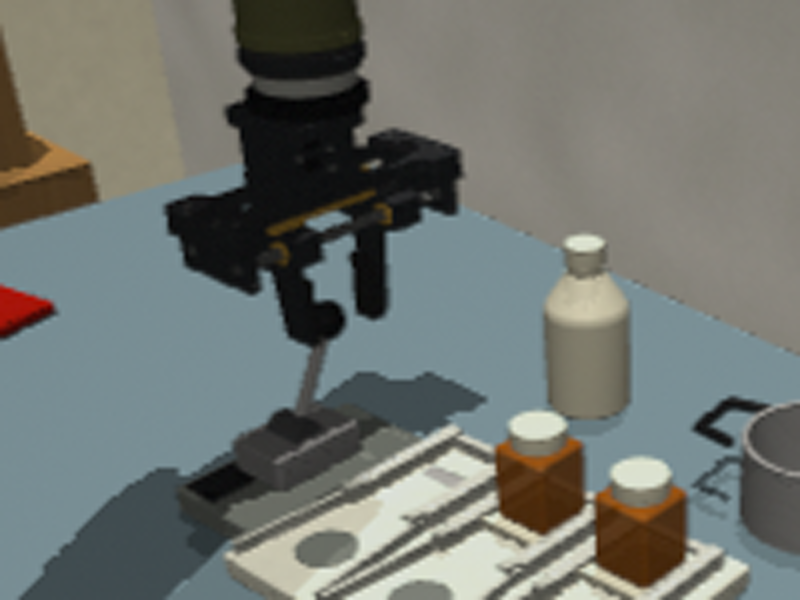

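At the RUN stop. Back off slightly and rise clear.

Request:
send_rows(
  motion=[
    [[0, 0, 0, 0, 0, -0.4, 0], [0, 0, 0, 0, 0, 0, 0], [0, 0, 0, 0, -1, 0, 0], [0, 0, 0, 0, -1, 0, 0], [0, 0, 0, 0, -1, 0, 0]],
  ],
)

```text
clock: 38.0
tool_pos: [0.603, 0.2597, 0.1775]
eef_rot: [-0.527, 0.471, -0.471, 0.528]
contact_force: [-0.0, -0.5, -0.2]
opening: 0.5
```

Request:
send_rows(
  motion=[
    [[0, 0, 0, 0, -1, 0, 0], [0, 0, 0, 0, -1, 0, 0], [0, 0, 0, -0.5, -0.5, 0, 0], [0, 0, 0, -0.5, 0, 0, 0], [0, 0, 0, 0, 0, 0, 0]],
  ],
)

```text
clock: 38.42
tool_pos: [0.5999, 0.2832, 0.2269]
eef_rot: [-0.527, 0.47, -0.469, 0.53]
contact_force: [-0.0, 0.0, -0.6]
opening: 0.501
```

Request:
send_rows(
  motion=[
    [[0, 0, 0, 0, 0, 0, 0], [0, 0, 0, 0, 0, 0, 0], [0, 0, 0, 0, 0, 0, 0], [0, 0, 0, 0, 0, 0, 0], [0, 0, 0, 0, 0, 0, 0]],
  ],
)

```text
clock: 38.83
tool_pos: [0.6002, 0.2789, 0.2254]
eef_rot: [0.528, -0.471, 0.471, -0.527]
contact_force: [0.4, 0.7, 0.2]
opening: 0.5
```

Run:
```python
from h import *
S=snap("side","32"); T=snap("top","32"); s=get_state(); print(s["tool_pos"],s["contact_force"],s["clock"])
crop(S,90,60,290,210,4,"s32")
```

```text
[0.6002 0.2792 0.2256] [0.086  0.9109 0.0396] 38.9333
```

View pics/s32.png

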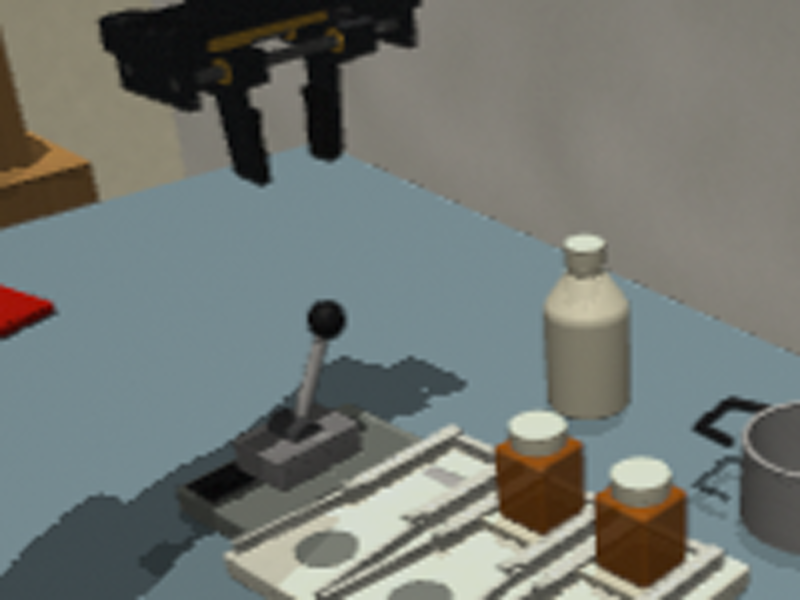

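View pics/side32.png

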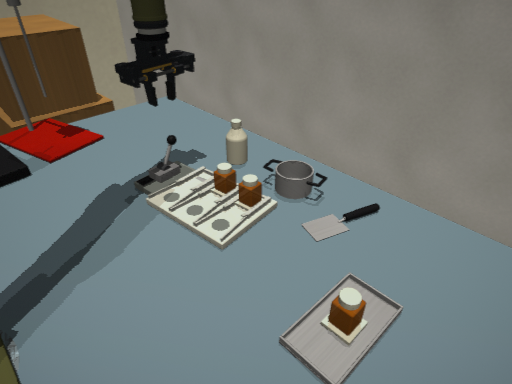

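```bash
python3 -c "
from plant import job
print(job.finish_job())"
```

```text
the job is handed in; nothing more can be done
None
```

The job is finished and handed in at about 39 s of the 210 s allowed. The system gave no verdict.

**What I did:** I switched the lever off and pulled the one spent jar off lane 2 into the tray. The two fresh jars on the bench went onto lanes 2 and 1, using a 20–25 N grip. Then I switched the lever back to run and raised the gripper clear.

**Last checks (camera images):**
- **Lever:** the ball is within about 0.3 px of where it was at the start, when the lever was at run.
- **Spent jar:** it stands upright near the middle of the tray.
- **Fresh jars:** measured against where the spent jar first sat in the detent, lane 2 is about 1–2 mm further in and lane 1 about 0–1 mm short. Both are within the 4 mm limit if that jar was truly at home.
- **Bystanders:** I never touched the bottle, pot or spatula, and they look unmoved. I checked this by eye only.

**What disagreed or was rough:**
- **Position bias:** measured directly against the fitted stirrer position, the jars read 2–4 mm short of home (lane 1 slightly over 4 mm). The seated spent jar read 3–4 mm short in the same way, so I treated this as measurement bias and relied on the comparison above.
- **Camera agreement:** the two cameras differ by 1–4 mm across the rails.
- **Detent hold:** I did not test it with a pull.
- **Force peaks:** the lane 1 jar jammed at about 23 N sideways (33 N in all) because I was pressing it down, and a 2 mm lift freed it. The lever reached about 37 N sideways (about 41 N in all) at its run stop. That was fingertip contact, but it is close to the 40 N limit set for the arm and gripper body.

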